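Fetch the red bead tube from under its turning cover and put it on the counter display

TASK

Turn the clear D-shaped cover of the tube block, pushing the orange post at its edge, until its straight edge squarely faces the red-capped bead tube and leaves it uncovered. Lift that tube straight up out of its deep well, then stand it in the free channel of the leaning counter display, foot down on the ledge and its back along the sloping board: tilt it to the board's slope and lower it all the way before you let go. Leave the other tubes and the things on the counter where they are.

Things in the scene. Friction and masses are not known exactly. Their poses are not given: they have to be found in the camera images.
- stand: Tube block, fixed: brown wood, 160 x 160 x 95 mm high; origin under its centre, z up. Three round wells 30 mm wide, 80 mm deep (floor 15 mm above the counter), axes 50 mm from the centre towards its own +y, -x and -y, none towards +x, hold the red, blue and yellow tubes in any order. All heights below are above the counter. A 16 mm steel spindle at the centre carries the cover.
- cover (a joint): Angle (rad) of the clear cover about the block's vertical centre axis, anticlockwise from above positive, range -3.5 to 3.5; at 0 its straight edge looks along the block's +x. Orange-rimmed disc, radius 90 mm, heights 148 to 153 mm, cut off along a straight edge 18 mm from the axis, past which fingers reach the tube it faces. Turns stiffly (2 N at the post), stays where left.
- cover_flat (a point): Point of the cover in the middle of the cut-off side: 50 mm from the block's axis at right angles to the straight edge, 148 mm above the counter (in empty air). With the cover rightly turned it stands over the axis of the red tube.
- cover_post (a point): Centre of the top of the cover's orange post, an upright pin 18 mm thick that stands 35 mm up from the cover's top (its top is 188 mm above the counter), 70 mm from the block's axis on the side opposite to cover_flat.
- tube_red: The wanted tube: clear plastic tube, 28 mm thick and 90 mm long, with red and brass beads inside, closed by a red ribbed cap 32 mm thick and 35 mm high; 125 mm long in all, about 90 g. Origin at the centre of its foot, z along its axis to the cap. It starts upright in one of the wells, its foot 15 mm above the counter, so the cap is from 105 to 140 mm above the counter.
- display: Fixed counter display of white board and pale wood on a 130 x 210 mm foot; it looks away from the robot. Origin under its middle, 75 mm below the cradle's. Board 200 mm wide and 70 mm long up the slope; ledge 38 mm deep with a front lip 8 mm high; each channel is 38 mm wide between ribs that stand 14 mm out of the board over its whole length.
- cradle: Sloping part of the display. Origin: middle of the corner of board and ledge, 75 mm above the counter. z runs up the board, which leans back 25 degrees from vertical, top towards the robot; x stands out of the board's face, y runs along the ledge. Two channels, at y = +45 mm (free) and -45 mm (green tube). A tube in one lies along z, axis 14 mm off the board, cap above the board's top edge.
- slot (a point): Where the middle of the tube's foot belongs: on the ledge in the free channel, at x = 14, y = 45, z = 0 mm of the cradle.
- tube_blue: Bead tube of the same make as tube_red (125 mm, same sizes and origin), blue cap and blue and white beads, in another well.
- tube_yellow: Bead tube of the same make as tube_red (125 mm, same sizes and origin), yellow cap and yellow and copper beads, in another well.
- tube_green: Bead tube of the same make as tube_red (125 mm, same sizes and origin), green cap and beads, leaning in the display's other channel.
- spool_pink: Spool of pink ribbon lying flat on the counter, 70 mm wide and 26 mm high, origin at the centre of its underside.
- spool_green: Spool of green ribbon lying flat on the counter, 70 mm wide and 26 mm high, origin at the centre of its underside.
- jar: Amber jar with a metal lid, 64 mm wide and 85 mm high, origin at the centre of its underside.
- cup: Blue cup, 72 mm wide and 70 mm high, origin at the centre of its underside.

How it is judged:
By the outcome, as a careful person would: the job done as asked, in the order asked, and still so for the second after the job is handed in, with the robot touching nothing.
It also fails if it takes over 58 s, if anything falls off the work surface, if the arm or the gripper's body presses on something with over 40 N, if the wrist force passes 120 N, or if a joint passes its speed limit or range.

ROBOT

A 7-joint arm with a two-finger parallel gripper is mounted at the origin on the work surface. World frame = base frame: x ahead of the robot, y to its left, z up, the work surface at z = 0. Lengths are in m, angles in degrees, forces in N, time in s.
With the tool pointing down it reaches from about 0.425 to 0.875 m from the base axis. Payload 4.7 kg.
Tool frame: the origin (TCP) lies at the very end of the fingers, on their centre line; the grasp point (between the pads) lies 19 mm behind it; x points along the fingers, z is the direction in which the jaws open and shut, and the axes are right-handed (so a half turn about x gives the same grasp; the last joint's range is limited). The gripper opens to 87 mm and grips with 3 to 60 N. Pads are 19 mm wide; open, the fingers measure 117 mm over their backs; the gripper's body (75 mm by 190 mm) begins 51 mm behind the grasp point.
Start: joints at [75.579, 18.392, -4.016, 83.108, 1.295, 78.541, -3.26], TCP at [0.171, -0.627, 0.223] pointing down, gripper open.
Joint ranges: [-163.93, 163.93], [-17.29, 119.83], [-79.2, 71.16], [3.27, 140.29], [-89.18, 269.18], [5.43, 117.66], [-154.24, 154.24]. Speed limits (degrees/s): [147.25, 147.25, 180, 180, 180, 180, 180].

INTERFACE

Orientations are given as [roll, pitch, yaw] about the fixed x, y, z axes, in that order (R = Rz(yaw) Ry(pitch) Rx(roll)).
In Python, from cell import env gives the robot as it stands. The module is installed in compiled form; this text tells all that it offers.
- The arm moves only by the tool drive_tool, never from a script. Its argument "increments" is a list of rows, each a list of 2 entries, a list of its own where there are three numbers: the shift along the tool's x, y, z scaled (see below), then the turn, a rotation vector about the tool's x, y, z scaled (see below). In form: [[[dx, dy, dz], [wx, wy, wz]], ...]. A call has 1 to 10 rows; each row shifts and turns the commanded pose from where the row before left it, along the tool's axes as they then stand; what a row does not reach is not made up. The controller multiplies each number of a shift by 0.04 m and each number of a turn by 120 degrees. A row lasts 1/10 s, in which the tool goes at most 50 mm and 8.59 degrees, less where a joint would pass 70% of its speed; a pose out of reach is approached as far as the arm can. A call with a number of a shift or a turn outside -1 to 1 is refused whole. A call with a gripper value outside its range is refused whole. "hand" is the gripper's target within -1 to 1 (fully open at 1, half-way at 0, shut at -1), set as the call begins (left out, the last holds). The fingers move at their own pace and stop on an object; "squeeze" is the grip in N (left out, the last holds). Time passes only in rows, so rows that do not move let the fingers close. It gives the time, the measured TCP pose, the force and the opening at its end, in the units of the state.
- env.get_obs(): the state, without advancing time (a new reading comes with each control period).
- env.read_camera(name): name is "scene" or "top"; returns a dict with "frame" (480x640x3 uint8, red, green, blue), "fx", "fy", "cx", "cy" (pixels), "R" (3x3) and "t" (3): a world point X has camera coordinates R X + t. Camera axes: x right, y down, z forward; pixel columns grow to the right and rows downward; lengths in m; the calibration is good to about 2 mm. A picture is of the moment at which its call begins. There is no depth.
- env.sign_off(): hands the job in, once; it reports no verdict.
The state is a dict: "time_s": time; "qpos": joint angles; "joint_velocities": joint speeds; "effort": joint torques, N m; "tool_pos": TCP position; "tool_rot": TCP orientation; "force": force on the tool from outside, world axes, zero at the start; "wrist_torque": the same for the moment, N m; "grip_width": finger opening in m.
Only numpy, scipy, OpenCV 4.12 (cv2) and the standard library are available. Lean on these libraries where they do the work, as an engineer would, in place of code of your own. Each camera call takes 0.05 s, during which the arm holds its last target.

## Working session

There is one attempt and no reset: what is moved stays moved. The work goes in short steps, Python scripts to look and compute and a tool call to move; the robot and the scene stay as the last step left them, time stands still between calls to the robot, and variables do not carry over. Pictures are saved under pics/ and viewed, and the job is handed in when it is done.

Besides the shell and the picture viewer there is one more tool, called after "Emit:" by a JSON object that holds its "fn" and its "kwargs", one argument or row to a line. drive_tool: Moves the arm, as the interface text tells. Shifts and turns lie within -1 to 1; 1 stands for 0.04 m of shift or 120 degrees of turn. Its arguments: {"type":"object","properties":{"increments":{"type":"array"},"hand":{"type":"number"},"squeeze":{"type":"number"}},"required":["increments"]}

```bash
mkdir -p pics; ls; python3 - <<'E'
from cell import env
import cv2
print(env.get_obs())
for n in("scene","top"):
    c=env.read_camera(n); cv2.imwrite(f"pics/{n}0.png",c["frame"][:,:,::-1]); print({k:v for k,v in c.items() if k!="frame"})
E
```

```text
pics
{'time_s': 0.0, 'qpos': array([75.57848557, 18.4406514 , -4.01471459, 83.17647824,  1.29526278,
       78.53952662, -3.25797733]), 'joint_velocities': array([ 0.01075759, -0.0608345 ,  0.04825021, -0.00252644,  0.01142854,
        0.05416622,  0.01008864]), 'effort': array([ 7.89713722e-04, -4.91278625e+01, -4.04016897e-01, -3.12519658e+01,
       -6.39937911e-02,  4.36598877e-02,  1.49730708e-04]), 'tool_pos': array([ 0.17053809, -0.62664914,  0.22142954]), 'tool_rot': array([-176.78217793,   89.88842282,  108.45042107]), 'force': array([ 0.2432847 ,  0.55710914, -0.15281573]), 'wrist_torque': array([0.0262579 , 0.05349758, 0.02853136]), 'grip_width': 0.08707074084754934}
{'fx': 581.1202076035331, 'fy': 581.1202076035331, 'cx': 317.05430630515383, 'cy': 243.31359798244466, 'R': array([[ 0.82679246,  0.56237598, -0.0121445 ],
       [ 0.33316179, -0.50697435, -0.79497185],
       [-0.45323002,  0.65323064, -0.60652475]]), 't': array([-0.51325709, -0.10425453,  1.28460981])}
{'fx': 477.84225744216565, 'fy': 477.84225744216565, 'cx': 313.42598166648486, 'cy': 239.0374466544462, 'R': array([[-8.58981383e-02, -9.96303838e-01, -4.16143179e-04],
       [-9.74297699e-01,  8.40881280e-02, -2.08981293e-01],
       [ 2.08243857e-01, -1.75456567e-02, -9.77919550e-01]]), 't': array([0.05610233, 0.61990988, 0.79968957])}
```

View pics/scene0.png

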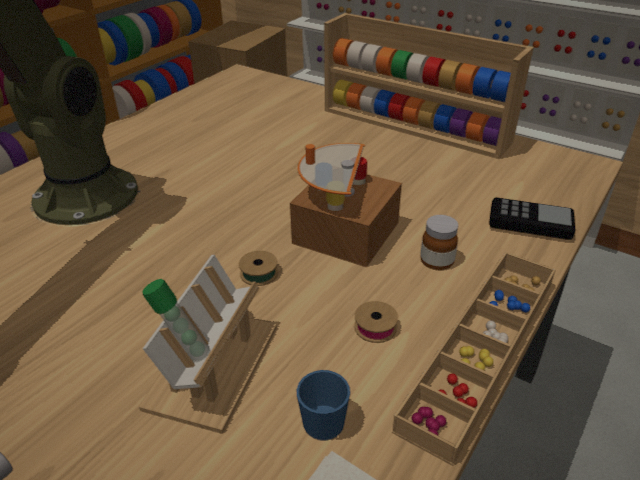

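View pics/top0.png

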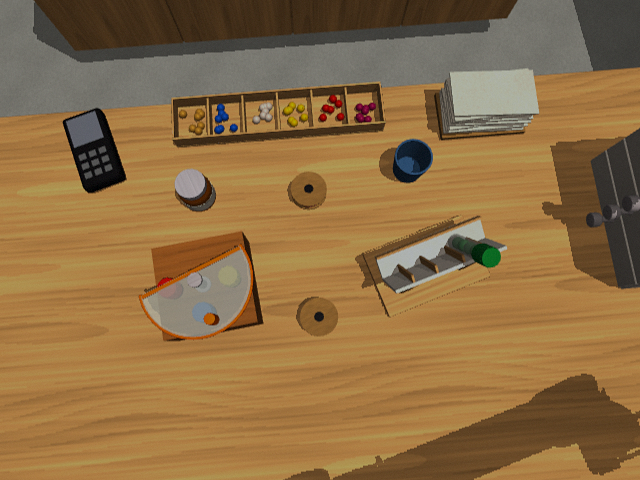

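```bash
cat > h.py <<'E'
import numpy as np, cv2
def ray(c,u,v):
    d=np.array([(u-c["cx"])/c["fx"],(v-c["cy"])/c["fy"],1.0]); R=np.array(c["R"]);t=np.array(c["t"])
    return -R.T@t, R.T@d
def plane(c,u,v,z):
    o,d=ray(c,u,v); return o+d*(z-o[2])/d[2]
def proj(c,X):
    p=np.array(c["R"])@np.array(X)+np.array(c["t"]); return np.array([c["fx"]*p[0]/p[2]+c["cx"],c["fy"]*p[1]/p[2]+c["cy"]])
def tri(c1,p1,c2,p2):
    o1,d1=ray(c1,*p1);o2,d2=ray(c2,*p2)
    s=np.linalg.lstsq(np.c_[d1,-d2],o2-o1,rcond=None)[0]
    a=o1+s[0]*d1;b=o2+s[1]*d2
    return (a+b)/2,np.linalg.norm(a-b)
def zoom(img,x0,y0,x1,y1,f,name):
    cv2.imwrite(name,cv2.resize(img[y0:y1,x0:x1,::-1],None,fx=f,fy=f,interpolation=cv2.INTER_CUBIC))
E
python3 - <<'E'
import cv2,numpy as np
from h import *
a=cv2.imread("pics/top0.png")[:,:,::-1];b=cv2.imread("pics/scene0.png")[:,:,::-1]
zoom(a,125,215,275,350,5,"pics/z1.png");zoom(a,345,205,525,325,4,"pics/z2.png")
zoom(b,280,130,420,260,5,"pics/z3.png");zoom(b,135,245,285,425,3.3,"pics/z4.png")
E
```

```text
(no output)
```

View pics/z1.png

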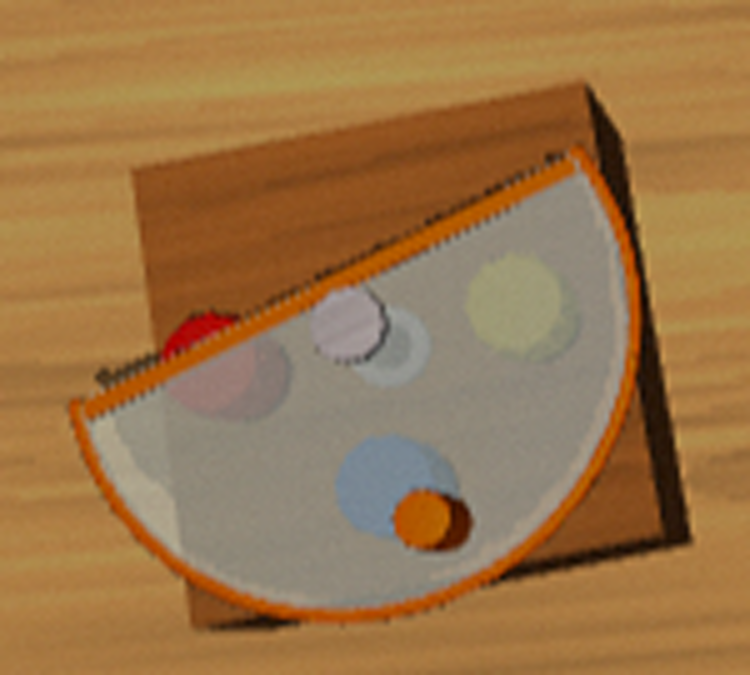

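View pics/z2.png

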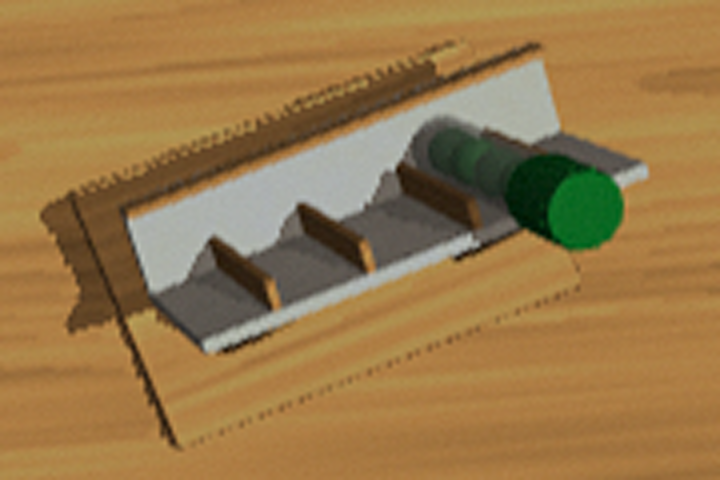

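View pics/z3.png

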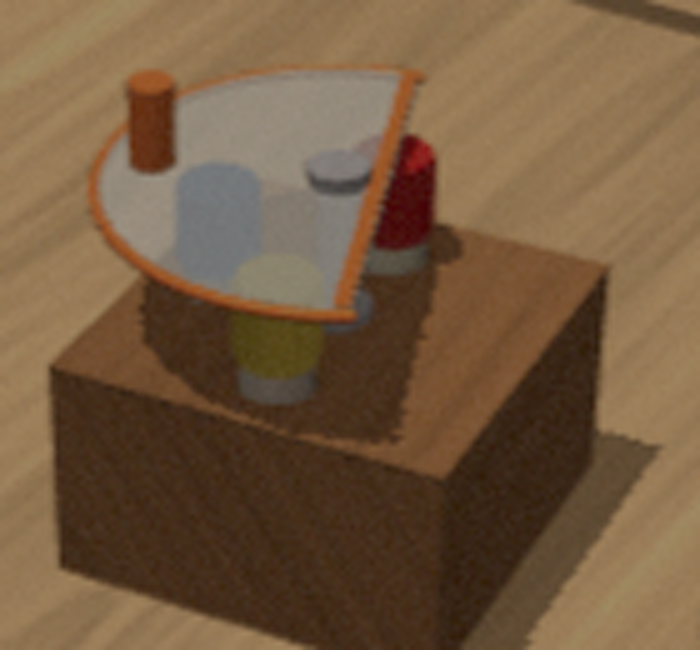

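View pics/z4.png

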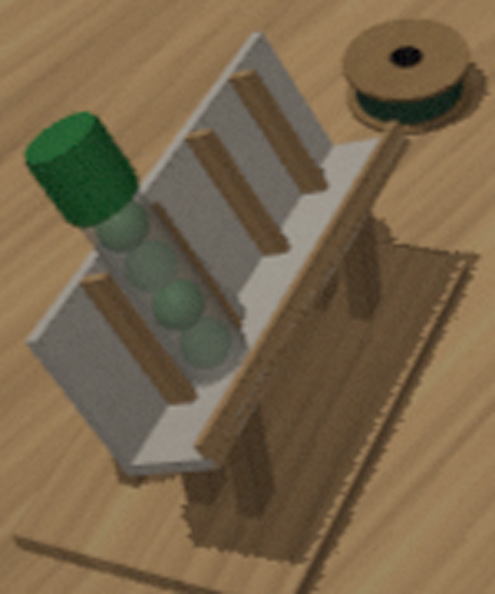

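```bash
python3 - <<'E'
from cell import env
from h import *
T=env.read_camera("top");S=env.read_camera("scene")
print("cams",ray(T,0,0)[0],ray(S,0,0)[0])
z1=lambda x,y:(125+(x-2)/5,215+(y-2)/5)
C=[plane(T,*z1(*p),.095) for p in [(133,170),(585,85),(662,540),(195,628)]]
for i in range(4):print("corner",C[i].round(4),np.linalg.norm(C[i]-C[i-1]).round(4))
print("ctr",np.mean(C,axis=0), np.degrees(np.arctan2(*(C[0]-C[1])[1::-1])),np.degrees(np.arctan2(*(C[3]-C[2])[1::-1])),np.degrees(np.arctan2(*(C[0]-C[3])[1::-1])),np.degrees(np.arctan2(*(C[1]-C[2])[1::-1])))
z3=lambda x,y:(280+(x-2)/5,130+(y-2)/5)
C=[plane(S,*z3(*p),.095) for p in [(608,266),(445,478),(52,368)]]
for c in C:print("scorner",c.round(4))
print("ctr S",(C[0]+C[2])/2)
p=plane(T,*z1(423,519),.188);print("post top",p,"scene",plane(S,*z3(152,82),.188))
e1=plane(T,*z1(73,403),.153);e2=plane(T,*z1(577,148),.153);print("edge",e1,e2,np.linalg.norm(e1-e2),"expect",2*np.sqrt(.09**2-.018**2))
d=(e1-e2)/np.linalg.norm(e1-e2); print("edge dir",np.degrees(np.arctan2(d[1],d[0])))
for n,q in dict(red=(215,365),blue=(388,485),yel=(516,303)).items(): print(n,plane(T,*z1(*q),.140))
def mask(img,lo,hi):
    m=cv2.inRange(cv2.cvtColor(img,cv2.COLOR_RGB2HSV),lo,hi);n,l,s,c=cv2.connectedComponentsWithStats(m);i=1+np.argmax(s[1:,4]);return s[i],c[i]
print("post S",mask(S["frame"][140:180,295:330],(5,150,80),(20,255,255)))
z2=lambda x,y:(345+(x-1.5)/4,205+(y-1.5)/4)
z4=lambda x,y:(135+(x-1.2)/3.3,245+(y-1.2)/3.3)
# board top edge z = 75+70cos25 = .1384 ; ends
H=.075+.07*np.cos(np.radians(25))
for q in [(207,348),(640,178)]: print("board top T",plane(T,*z2(*q),H))
for q in [(258,35),(28,345)]: print("board top S",plane(S,*z4(*q),H))
# corner of board and ledge ends, z=.075
for q in [(150,296),(560,133)]: print("corner T",plane(T,*z2(*q),.075))
for q in [(333,155),(130,468)]: print("corner S",plane(S,*z4(*q),.075))
# foot plate
for q in [(180,447),(580,290),(72,192)]: print("foot T",plane(T,*z2(*q),.0))
E
```

```text
cams [0.44226542 0.01779899 0.91160498] [ 1.04131445 -0.60335741  0.69003498]
corner [0.6235 0.2859 0.095 ] 0.1592
corner [0.6403 0.1275 0.095 ] 0.1593
corner [0.4809 0.1102 0.095 ] 0.1603
corner [0.4654 0.2676 0.095 ] 0.1581
ctr [0.5525076  0.19779847 0.095     ] 96.0518353771975 95.64108791953866 6.59821024700417 6.181870849166449
scorner [0.6244 0.2883 0.095 ]
scorner [0.6429 0.1306 0.095 ]
scorner [0.4855 0.1115 0.095 ]
ctr S [0.55496696 0.19989044 0.095     ]
post top [0.48883405 0.17054145 0.188     ] scene [0.4906887  0.17242041 0.188     ]
edge [0.53690872 0.28693156 0.153     ] [0.60551449 0.12341586 0.153     ] 0.17732494796213247 expect 0.17636326148038883
edge dir 112.7613056551471
red [0.54687385 0.24568039 0.14      ]
blue [0.50362842 0.19139474 0.14      ]
yel [0.55866886 0.1477499  0.14      ]
post S (array([  3,   4,  19,  36, 211], dtype=int32), array([12.63033175, 16.92417062]))
board top T [ 0.50877602 -0.12219106  0.13844155]
board top T [ 0.56290704 -0.30832448  0.13844155]
board top S [ 0.51280205 -0.12171918  0.13844155]
board top S [ 0.56918511 -0.31377395  0.13844155]
corner T [ 0.53907897 -0.11149378  0.075     ]
corner T [ 0.59617315 -0.30287367  0.075     ]
corner S [ 0.54488384 -0.11544398  0.075     ]
corner S [ 0.59916597 -0.3033292   0.075     ]
foot T [ 0.47547368 -0.12888864  0.        ]
foot T [ 0.53291099 -0.32881402  0.        ]
foot T [ 0.60134414 -0.09128438  0.        ]
```

```bash
python3 - <<'E'
from cell import env
from h import *
from scipy.spatial.transform import Rotation as Ro
o=env.get_obs();R=Ro.from_euler('xyz',o["tool_rot"],degrees=True).as_matrix();print(R.round(3),o["time_s"])
T=env.read_camera("top");S=env.read_camera("scene")
z1=lambda x,y:(125+(x-2)/5,215+(y-2)/5)
z3=lambda x,y:(280+(x-2)/5,130+(y-2)/5)
z2=lambda x,y:(345+(x-1.5)/4,205+(y-1.5)/4)
z4=lambda x,y:(135+(x-1.2)/3.3,245+(y-1.2)/3.3)
print("spindle",tri(T,z1(347,323),S,z3(338,163)))
print("post",tri(T,z1(423,519),S,z3(152,82)))
print("green top",tri(T,z2(586,210),S,z4(65,140)))
yaw=np.radians(16.3)
for o3 in ([.568,-.208,.075],):
  M=Ro.from_euler('ZY',[16.3,-25],degrees=True).as_matrix()
  for n,p in dict(gtop=(.014,-.045,.125),b1=(0,.1,.07),b2=(0,-.1,.07),c1=(0,.1,0),c2=(0,-.1,0),slot=(.014,.045,0),stop=(.014,.045,.125)).items():
    X=M@np.array(p)+o3; a=proj(T,X);b=proj(S,X)
    print(n,X.round(4),"z2",((a-(345,205))*4+1.5).round(),"z4",((b-(135,245))*3.3+1.2).round())
a=T["frame"]
def mask(img,lo,hi):
    m=cv2.inRange(cv2.cvtColor(img,cv2.COLOR_RGB2HSV),lo,hi);return m
for c,n in((T,"T"),(S,"S")):
    m=mask(c["frame"],(55,150,60),(75,255,255)); cnt=max(cv2.findContours(m,0,1)[0],key=cv2.contourArea); print(n,cv2.contourArea(cnt),cv2.boundingRect(cnt))
E
```

```text
[[-0.     0.965  0.263]
 [ 0.001  0.263 -0.965]
 [-1.    -0.    -0.001]] 0.2
spindle (array([0.55428772, 0.19809581, 0.16149835]), np.float64(0.0016037560572293647))
post (array([0.48981875, 0.17145961, 0.1878435 ]), np.float64(0.0025876325264765285))
green top (array([ 0.54508632, -0.26130178,  0.19290016]), np.float64(0.0036651028682297294))
gtop [ 0.5421 -0.2625  0.1942] z2 [587. 214.] z4 [ 52. 136.]
b1 [ 0.5115 -0.1203  0.1384] z2 [202. 342.] z4 [258.  33.]
b2 [ 0.5677 -0.3123  0.1384] z2 [648. 166.] z4 [ 28. 341.]
c1 [ 0.5399 -0.112   0.075 ] z2 [151. 294.] z4 [330. 147.]
c2 [ 0.5961 -0.304   0.075 ] z2 [562. 133.] z4 [123. 466.]
slot [ 0.5675 -0.1612  0.0809] z2 [257. 221.] z4 [304. 220.]
stop [ 0.5168 -0.1761  0.1942] z2 [371. 299.] z4 [163.   2.]
T 263.5 (482, 247, 19, 20)
S 482.5 (143, 279, 32, 34)
```

Emit:
{"fn": "drive_tool", "kwargs": {
  "increments": [
    [[-0.3,1,-0.58],[0,0,0]],
    [[-0.3,1,-0.58],[0,0,0]],
    [[-0.3,1,-0.58],[0,0,0]],
    [[-0.3,1,-0.58],[0,0,0]],
    [[-0.3,1,-0.58],[0,0,0]],
    [[-0.3,1,-0.58],[0,0,0]],
    [[-0.3,1,-0.58],[0,0,0]],
    [[-0.3,1,-0.58],[0,0,0]],
    [[-0.3,1,-0.58],[0,0,0]],
    [[-0.3,1,-0.58],[0,0,0]]
  ],
  "hand": -0.3
}}

```text
time_s: 1.3
tool_pos: [0.4967, -0.2968, 0.3433]
tool_rot: [12.9, 90.0, -61.9]
force: [1.4, -1.0, -0.5]
grip_width: 0.0309
```

```bash
cat >> h.py <<'E'
from scipy.spatial.transform import Rotation as Ro
def down(psi,tilt=0): # psi deg jaw angle; tilt back about y (tool x = sin t*xh - cos t*z)
    return Ro.from_euler('ZY',[psi,-tilt],degrees=True)*Ro.from_matrix([[0,0,1],[0,1,0],[-1,0,0]])
def rows(p0,R0,wps):
    out=[];p=np.array(p0);R=R0
    for q,Q in wps:
        d=R.inv().apply(np.array(q)-p)/.04; w=np.degrees((R.inv()*Q).as_rotvec())/120
        d=d.round(2);w=w.round(3);out.append([d.tolist(),w.tolist()])
        p=p+R.apply(d*.04);R=R*Ro.from_rotvec(np.radians(w*120))
    print("end",p.round(4));print("\n".join(str(r) for r in out),"\nmaxd",max(np.linalg.norm(r[0]) for r in out)*40,"maxw",max(np.linalg.norm(r[1]) for r in out)*120)
def cur():
    from cell import env
    o=env.get_obs();return o["tool_pos"],Ro.from_euler('xyz',o["tool_rot"],degrees=True),o
def lin(p0,R0,p1,R1,n):
    rv=(R0.inv()*R1).as_rotvec();return [(p0+(np.array(p1)-p0)*k/n,R0*Ro.from_rotvec(rv*k/n)) for k in range(1,n+1)]
E
python3 - <<'E'
from h import *
p,R,o=cur();print(p,R.as_matrix().round(3))
print(down(-74.8).as_matrix().round(3))
rows(p,R,lin(p,R,[.490,.171,.25],down(-67),11))
E
```

```text
[ 0.4966809  -0.2967981   0.34331024] [[ 0.     0.965  0.262]
 [-0.001  0.262 -0.965]
 [-1.     0.     0.001]]
[[ 0.     0.965  0.262]
 [ 0.     0.262 -0.965]
 [-1.     0.     0.   ]]
end [0.4901 0.171  0.2498]
[[0.21, 0.26, -1.03], [-0.006, 0.0, -0.0]]
[[0.21, 0.28, -1.03], [-0.006, 0.0, -0.0]]
[[0.21, 0.29, -1.02], [-0.006, 0.0, -0.0]]
[[0.22, 0.3, -1.02], [-0.006, 0.0, -0.0]]
[[0.21, 0.32, -1.01], [-0.005, 0.0, -0.0]]
[[0.21, 0.33, -1.02], [-0.006, 0.0, -0.0]]
[[0.21, 0.34, -1.0], [-0.006, 0.0, -0.0]]
[[0.21, 0.35, -1.01], [-0.006, 0.0, -0.0]]
[[0.21, 0.36, -1.0], [-0.006, 0.0, -0.0]]
[[0.21, 0.38, -0.99], [-0.006, 0.0, -0.0]]
[[0.22, 0.39, -0.99], [-0.006, 0.0, -0.0]] 
maxd 43.697139494479494 maxw 0.72
```

Emit:
{"fn": "drive_tool", "kwargs": {
  "increments": [
    [[0.2,0.26,-1],[-0.006,0,0]],
    [[0.2,0.28,-1],[-0.006,0,0]],
    [[0.2,0.29,-1],[-0.006,0,0]],
    [[0.2,0.3,-1],[-0.006,0,0]],
    [[0.2,0.32,-1],[-0.006,0,0]],
    [[0.2,0.33,-1],[-0.006,0,0]],
    [[0.2,0.34,-1],[-0.006,0,0]],
    [[0.2,0.35,-1],[-0.006,0,0]],
    [[0.2,0.36,-1],[-0.006,0,0]],
    [[0.2,0.38,-1],[-0.006,0,0]]
  ]
}}

```text
time_s: 2.3
tool_pos: [0.4903, 0.1236, 0.2625]
tool_rot: [29.9, 89.9, -37.7]
force: [1.3, -0.5, 0.4]
grip_width: 0.0307
```

```bash
python3 - <<'E'
from h import *
p,R,o=cur();print(p,o["qpos"].round(1))
m=[.490,.171,.22]
w=lin(p,R,m,down(-67),3); w+=lin(np.array(m),down(-67),[.490,.171,.165],down(-67),3)
rows(p,R,w)
E
```

```text
[0.49030477 0.12356343 0.26247499] [ 26.    1.6 -43.6  98.5   1.2  80.3 -85.3]
end [0.4901 0.171  0.1648]
[[0.35, 0.15, -0.37], [-0.002, 0.0, -0.0]]
[[0.36, 0.15, -0.36], [-0.001, 0.0, -0.0]]
[[0.35, 0.15, -0.37], [-0.002, 0.0, -0.0]]
[[0.46, -0.0, 0.0], [0.0, 0.0, -0.0]]
[[0.46, -0.0, 0.0], [0.0, 0.0, -0.0]]
[[0.46, -0.0, -0.0], [0.0, 0.0, -0.0]] 
maxd 21.237702323933256 maxw 0.24
```

Emit:
{"fn": "drive_tool", "kwargs": {
  "increments": [
    [[0.35,0.15,-0.37],[-0.002,0,0]],
    [[0.35,0.15,-0.37],[-0.002,0,0]],
    [[0.35,0.15,-0.37],[-0.002,0,0]],
    [[0,0,0],[0,0,0]],
    [[0.46,0,0],[0,0,0]],
    [[0.46,0,0],[0,0,0]],
    [[0.46,0,0],[0,0,0]],
    [[0,0,0],[0,0,0]]
  ]
}}

```text
time_s: 3.1
tool_pos: [0.489, 0.1682, 0.1638]
tool_rot: [-91.3, 89.8, -158.2]
force: [-0.9, -0.3, -0.0]
grip_width: 0.0303
```

```bash
python3 - <<'E'
from h import *
from cell import env
p,R,o=cur();print(p,R.as_matrix().round(3).tolist(),o["force"].round(1),o["qpos"].round(1))
c=env.read_camera("top");zoom(c["frame"],125,200,285,350,5,"pics/a1.png")
c=env.read_camera("scene");zoom(c["frame"],270,80,420,220,5,"pics/a2.png")
E
```

```text
[0.4890387  0.168155   0.16378625] [[-0.004, 0.92, 0.392], [-0.001, 0.392, -0.92], [-1.0, -0.004, -0.0]] [-0.9 -0.3 -0. ] [ 21.3   8.3 -46.3 104.8   6.3  69.8 -93.8]
```

View pics/a1.png

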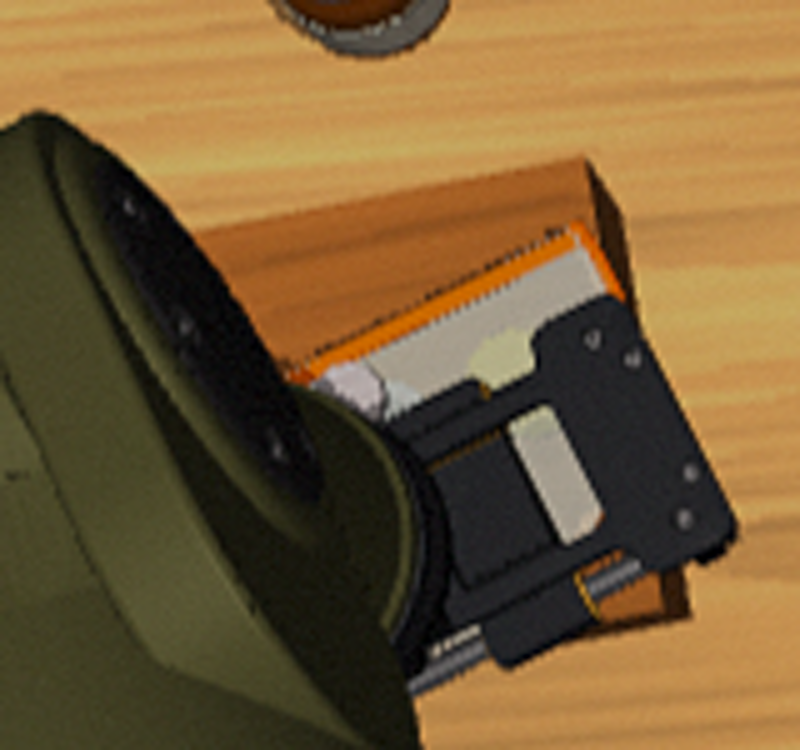

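View pics/a2.png

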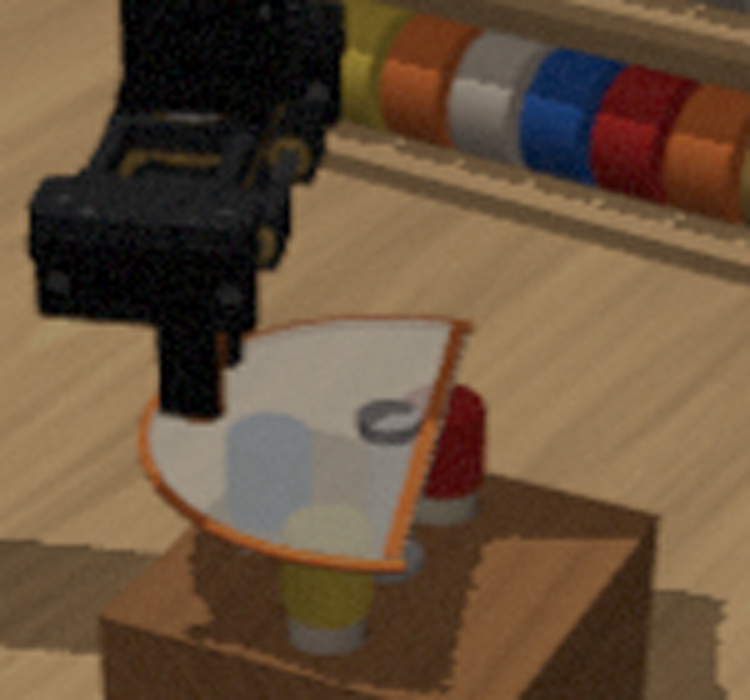

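```bash
python3 - <<'E'
from h import *
p,R,o=cur()
C=np.array([.554,.1985])
def wp(a):
    t=np.radians(a);q=C+.07*np.array([np.cos(t),np.sin(t)])+.0062*np.array([-np.sin(t),np.cos(t)])
    return np.r_[q,.1645],down(a+90)
A=[203.1]+list(np.linspace(203.1,276.2,12)[1:])
rows(p,R,[wp(a) for a in A])
E
```

```text
end [0.5676 0.1295 0.1645]
[[0.04, -0.0, 0.1], [-0.0, 0.0, -0.0]]
[[0.0, 0.02, 0.21], [-0.055, 0.0, -0.0]]
[[0.0, 0.04, 0.2], [-0.056, 0.0, -0.0]]
[[0.0, 0.03, 0.2], [-0.055, 0.0, -0.0]]
[[0.0, 0.02, 0.2], [-0.056, 0.0, -0.0]]
[[0.0, 0.03, 0.2], [-0.055, 0.0, -0.0]]
[[0.0, 0.03, 0.2], [-0.055, 0.0, -0.0]]
[[0.0, 0.03, 0.21], [-0.056, 0.0, 0.0]]
[[0.0, 0.03, 0.2], [-0.055, 0.0, 0.0]]
[[0.0, 0.03, 0.2], [-0.055, 0.0, 0.0]]
[[0.0, 0.03, 0.2], [-0.056, 0.0, 0.0]]
[[0.0, 0.03, 0.2], [-0.055, 0.0, 0.0]] 
maxd 8.48528137423857 maxw 6.72
```

Emit:
{"fn": "drive_tool", "kwargs": {
  "increments": [
    [[0,0,0.1],[0,0,0]],
    [[0,0.03,0.2],[-0.055,0,0]],
    [[0,0.03,0.2],[-0.055,0,0]],
    [[0,0.03,0.2],[-0.055,0,0]],
    [[0,0.03,0.2],[-0.055,0,0]],
    [[0,0.03,0.2],[-0.055,0,0]],
    [[0,0.03,0.2],[-0.055,0,0]],
    [[0,0.03,0.2],[-0.055,0,0]],
    [[0,0.03,0.2],[-0.055,0,0]],
    [[0,0,0],[0,0,0]]
  ]
}}

```text
time_s: 4.2
tool_pos: [0.5441, 0.1294, 0.1663]
tool_rot: [29.0, 89.9, 14.9]
force: [-0.2, -0.3, 0.1]
grip_width: 0.0306
```

```bash
python3 - <<'E'
from h import *
p,R,o=cur();print(p,np.degrees(np.arctan2(*R.as_matrix()[1::-1,2])),o["force"].round(1),o["qpos"].round(1))
C=np.array([.554,.1985]);d=p[:2]-C;print(np.hypot(*d),np.degrees(np.arctan2(d[1],d[0]))%360)
def wp(a):
    t=np.radians(a);q=C+.07*np.array([np.cos(t),np.sin(t)])+.0062*np.array([-np.sin(t),np.cos(t)])
    return np.r_[q,.1645],down(a+90)
a0=np.degrees(np.arctan2(d[1],d[0]))%360-np.degrees(.0062/.07)
rows(p,R,[wp(a) for a in np.linspace(a0,276.2,5)[1:]])
E
```

```text
[0.54407332 0.12943827 0.16627978] -14.114597405517365 [-0.2 -0.3  0.1] [ 27.1  15.  -49.6  99.2  12.   71.2 -39.5]
0.06977149941741068 261.82053884130886
end [0.5677 0.1297 0.1647]
[[0.04, 0.01, 0.15], [-0.048, 0.001, -0.0]]
[[0.0, 0.02, 0.15], [-0.04, -0.0, -0.0]]
[[0.0, 0.02, 0.14], [-0.041, -0.0, -0.0]]
[[0.0, 0.02, 0.15], [-0.04, -0.0, -0.0]] 
maxd 6.222539674441618 maxw 5.761249864395746
```

Emit:
{"fn": "drive_tool", "kwargs": {
  "increments": [
    [[0,0.01,0.15],[-0.048,0,0]],
    [[0,0.02,0.15],[-0.04,0,0]],
    [[0,0.02,0.15],[-0.04,0,0]],
    [[0,0.02,0.15],[-0.04,0,0]],
    [[0,0,0],[0,0,0]]
  ]
}}

```text
time_s: 4.7
tool_pos: [0.5673, 0.1304, 0.1659]
tool_rot: [17.1, 89.9, 23.0]
force: [-0.9, 0.1, -0.3]
grip_width: 0.0306
```

```bash
python3 - <<'E'
from h import *
from cell import env
p,R,o=cur();print(p,np.degrees(np.arctan2(*R.as_matrix()[1::-1,2])),o["force"].round(1),o["qpos"].round(1))
c=env.read_camera("top");zoom(c["frame"],125,200,285,350,5,"pics/b1.png")
c=env.read_camera("scene");zoom(c["frame"],270,80,420,220,5,"pics/b2.png")
E
```

```text
[0.56733577 0.13038483 0.16590321] 5.965751586548761 [-0.9  0.1 -0.3] [ 27.7  19.1 -51.8  96.   15.7  72.5 -21.4]
```

View pics/b1.png

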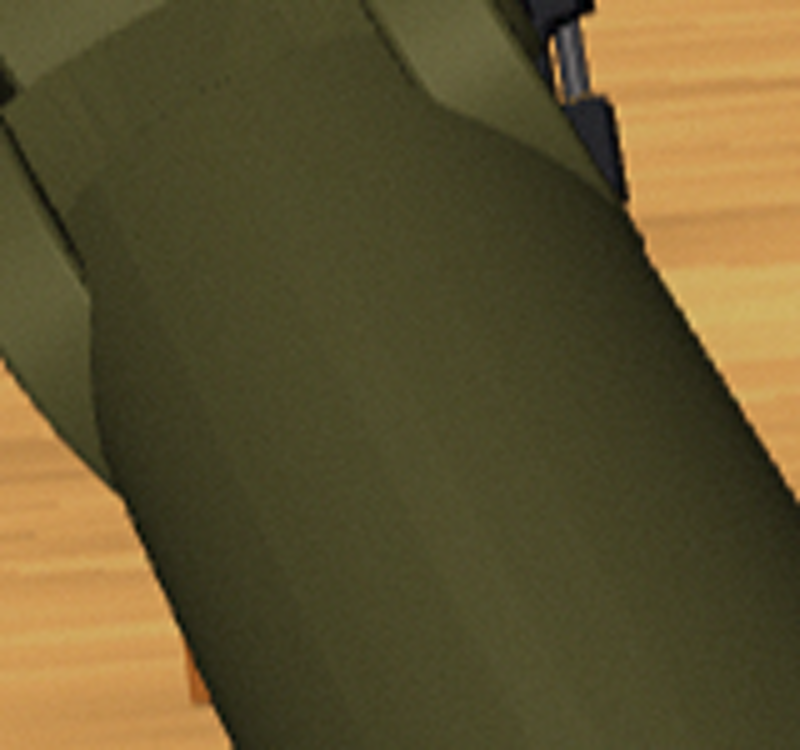

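View pics/b2.png

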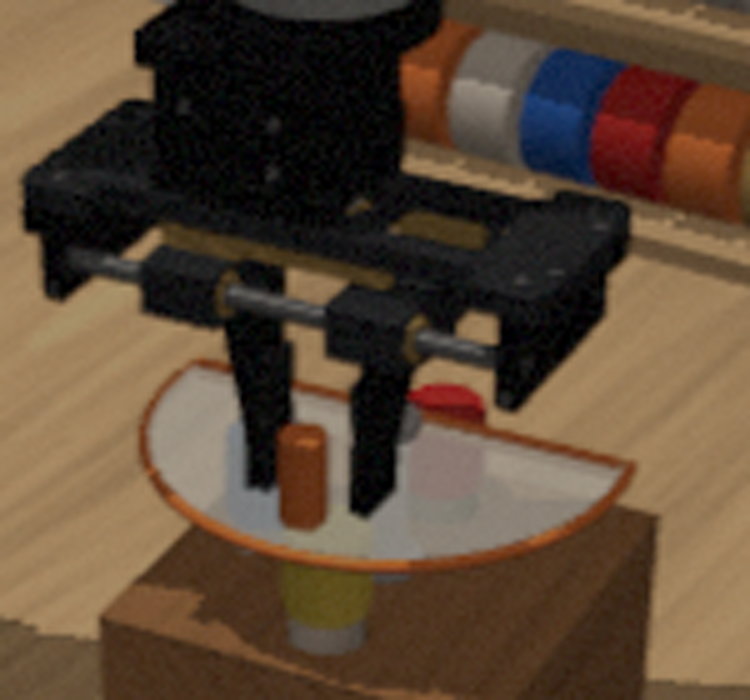

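```bash
python3 - <<'E'
from h import *
from cell import env
S=env.read_camera("scene")
f=lambda x,y:(270+(x-2)/5,80+(y-2)/5)
a=plane(S,*f(195,360),.153);b=plane(S,*f(635,463),.153);d=b-a
print(a,b,np.linalg.norm(d),np.degrees(np.arctan2(d[1],d[0])))
p=plane(S,*f(303,434),.188);C=np.array([.555,.1995]);print(p,np.degrees(np.arctan2(*(p[:2]-C)[::-1]))%360,np.hypot(*(p[:2]-C)))
E
```

```text
[0.46300964 0.20636599 0.153     ] [0.64101037 0.22941448 0.153     ] 0.179486747604377 7.377915657540895
[0.56225977 0.13035738 0.188     ] 275.9939214112013 0.06952270352970523
```

```bash
python3 - <<'E'
from h import *
p,R,o=cur()
w=lin(p,R,p+[-.004,0,.08],R,3);w+=lin(w[-1][0],R,[.5486,.2482,.235],down(6.2),5)
rows(p,R,w)
E
```

```text
end [0.5487 0.2483 0.2348]
[[-0.67, 0.0, -0.03], [0.0, 0.0, 0.0]]
[[-0.66, 0.01, -0.04], [0.0, 0.0, 0.0]]
[[-0.67, -0.0, -0.03], [0.0, 0.0, 0.0]]
[[0.05, 0.59, -0.01], [-0.0, 0.0, 0.0]]
[[0.06, 0.6, -0.01], [-0.001, 0.0, 0.0]]
[[0.05, 0.59, -0.01], [-0.0, 0.0, 0.0]]
[[0.05, 0.59, -0.0], [-0.001, 0.0, 0.0]]
[[0.06, 0.6, -0.01], [-0.0, 0.0, 0.0]] 
maxd 26.826852219371546 maxw 0.12
```

Emit:
{"fn": "drive_tool", "kwargs": {
  "increments": [
    [[0,0,-0.1],[0,0,0]],
    [[-0.67,0,0],[0,0,0]],
    [[-0.67,0,0],[0,0,0]],
    [[-0.67,0,0],[0,0,0]],
    [[0.05,0.6,-0.01],[0,0,0]],
    [[0.05,0.6,-0.01],[0,0,0]],
    [[0.05,0.6,-0.01],[0,0,0]],
    [[0.05,0.6,-0.01],[0,0,0]],
    [[0.05,0.6,-0.01],[0,0,0]],
    [[0,0,0],[0,0,0]]
  ]
}}

```text
time_s: 5.85
tool_pos: [0.5456, 0.2534, 0.2358]
tool_rot: [103.3, 89.9, 109.7]
force: [-0.5, -0.0, -0.0]
grip_width: 0.0304
```

```bash
python3 - <<'E'
from h import *
from cell import env
p,R,o=cur();print(p,np.degrees(np.arctan2(*R.as_matrix()[1::-1,2])),o["force"].round(1),o["qpos"].round(1))
c=env.read_camera("top");zoom(c["frame"],105,200,265,350,5,"pics/c1.png")
c=env.read_camera("scene");zoom(c["frame"],270,80,420,220,5,"pics/c2.png")
E
```

```text
[0.54562794 0.25341491 0.23581414] 6.413338083039643 [-0.5 -0.  -0. ] [ 16.5  19.9 -54.9  87.8  16.3  80.8 -32.9]
```

View pics/c1.png

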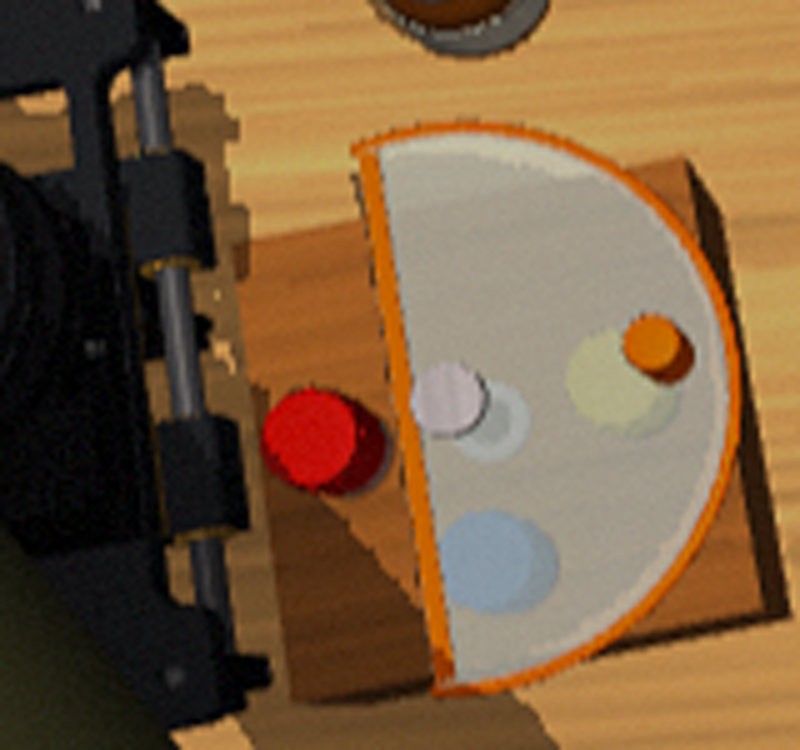

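View pics/c2.png

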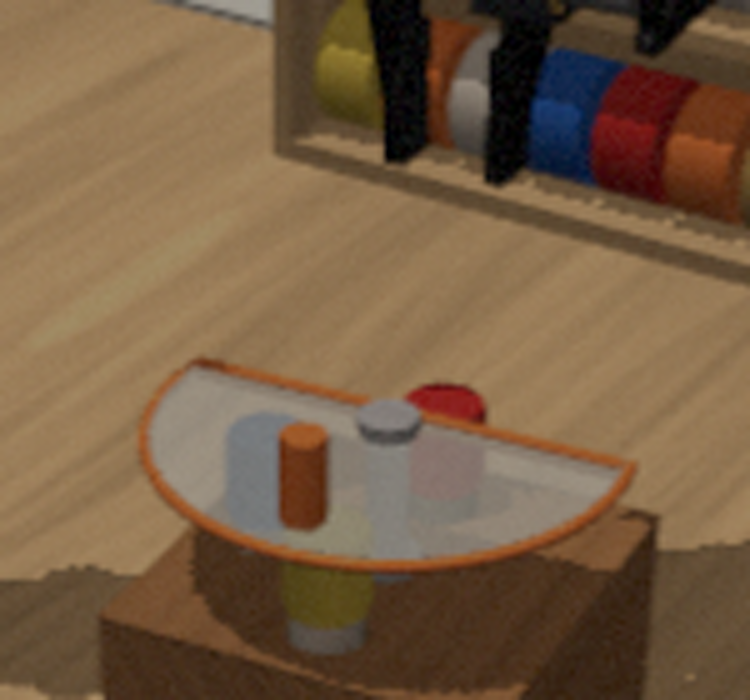

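```bash
python3 - <<'E'
from h import *
from cell import env
T=env.read_camera("top");S=env.read_camera("scene")
f=lambda x,y:(105+(x-2)/5,200+(y-2)/5);g=lambda x,y:(270+(x-2)/5,80+(y-2)/5)
a=plane(T,*f(353,149),.153);b=plane(T,*f(436,692),.153);d=a-b
print(a,b,np.linalg.norm(d),np.degrees(np.arctan2(d[1],d[0])))
C=np.array([.5525,.1978])
p=plane(T,*f(653,343),.188);print("post",p,np.degrees(np.arctan2(*(p[:2]-C)[::-1]))%360,np.hypot(*(p[:2]-C)))
r=plane(T,*f(310,441),.14);print("red",r,np.degrees(np.arctan2(*(r[:2]-C)[::-1])),np.hypot(*(r[:2]-C)), plane(S,*g(447,404),.14))
m=cv2.inRange(cv2.cvtColor(T["frame"],cv2.COLOR_RGB2HSV),(0,200,150),(4,255,255))[270:310,150:190];print(cv2.boundingRect(m))
p,R,o=cur()
q=[.5480,.2475,.235]
rows(p,R,lin(p,R,q,down(6.2),2)+lin(np.array(q),down(6.2),[.548,.2475,.112],down(6.2),7))
E
```

```text
[0.6391989  0.22736961 0.153     ] [0.46331101 0.20610295 0.153     ] 0.177168902405865 6.8941833790777105
post [0.5612183  0.12787153 0.188     ] 277.1066549887307 0.07046985036034709
red [0.54668868 0.24729804 0.14      ] 96.69615834699484 0.049838009540881335 [0.55017058 0.24974873 0.14      ]
(10, 8, 16, 19)
end [0.5481 0.2476 0.1121]
[[0.01, -0.0, -0.01], [-0.001, 0.0, 0.0]]
[[0.01, -0.0, -0.0], [-0.001, 0.0, 0.001]]
[[0.44, -0.0, -0.0], [0.0, 0.0, -0.0]]
[[0.44, -0.0, -0.0], [0.0, 0.0, -0.0]]
[[0.44, -0.0, -0.0], [0.0, 0.0, -0.0]]
[[0.44, -0.0, -0.0], [0.0, 0.0, -0.0]]
[[0.43, -0.0, -0.0], [0.0, 0.0, -0.0]]
[[0.44, -0.0, -0.0], [0.0, 0.0, -0.0]]
[[0.44, -0.0, -0.0], [0.0, 0.0, -0.0]] 
maxd 17.6 maxw 0.16970562748477142
```

Emit:
{"fn": "drive_tool", "kwargs": {
  "increments": [
    [[0,0.02,0],[0,0,0]],
    [[0,0,0],[0,0,0]],
    [[0.44,0,0],[0,0,0]],
    [[0.44,0,0],[0,0,0]],
    [[0.44,0,0],[0,0,0]],
    [[0.44,0,0],[0,0,0]],
    [[0.44,0,0],[0,0,0]],
    [[0.44,0,0],[0,0,0]],
    [[0.44,0,0],[0,0,0]],
    [[0,0,0],[0,0,0]]
  ],
  "hand": 0.2
}}

```text
time_s: 7.05
tool_pos: [0.5464, 0.2487, 0.1097]
tool_rot: [-163.7, 89.7, -157.6]
force: [-0.5, -0.5, 0.2]
grip_width: 0.0522
```

```bash
python3 - <<'E'
from h import *
from cell import env
c=env.read_camera("top");zoom(c["frame"],105,200,265,350,5,"pics/d1.png")
c=env.read_camera("scene");zoom(c["frame"],270,80,420,220,5,"pics/d2.png")
p,R,o=cur();print(p,np.degrees(np.arctan2(*R.as_matrix()[1::-1,2])),o["force"].round(1),o["qpos"].round(1),o["time_s"])
E
```

```text
[0.54786862 0.24991059 0.1123756 ] 6.107186263556258 [-1.  -0.  -0.8] [ 14.6  25.5 -52.   96.4  21.4  68.6 -36.6] 7.15
```

View pics/d2.png

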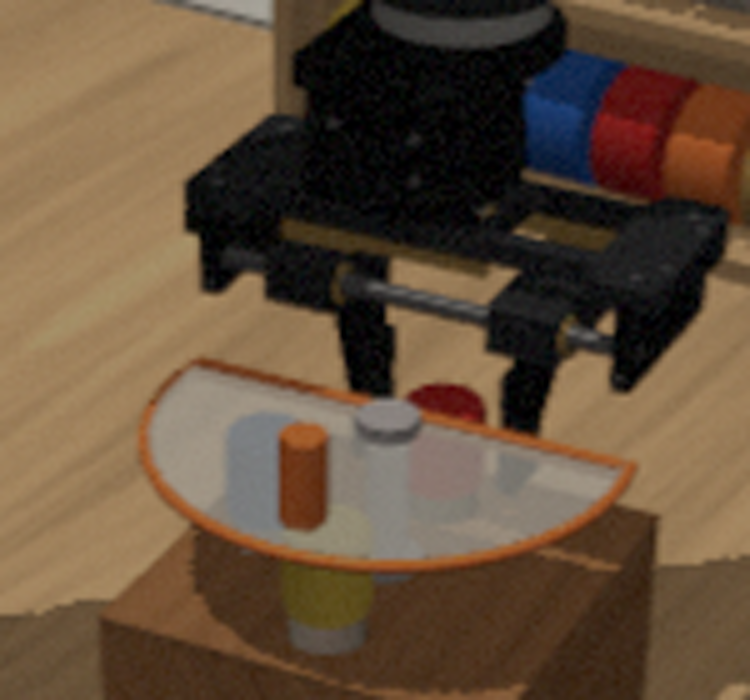

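View pics/d1.png

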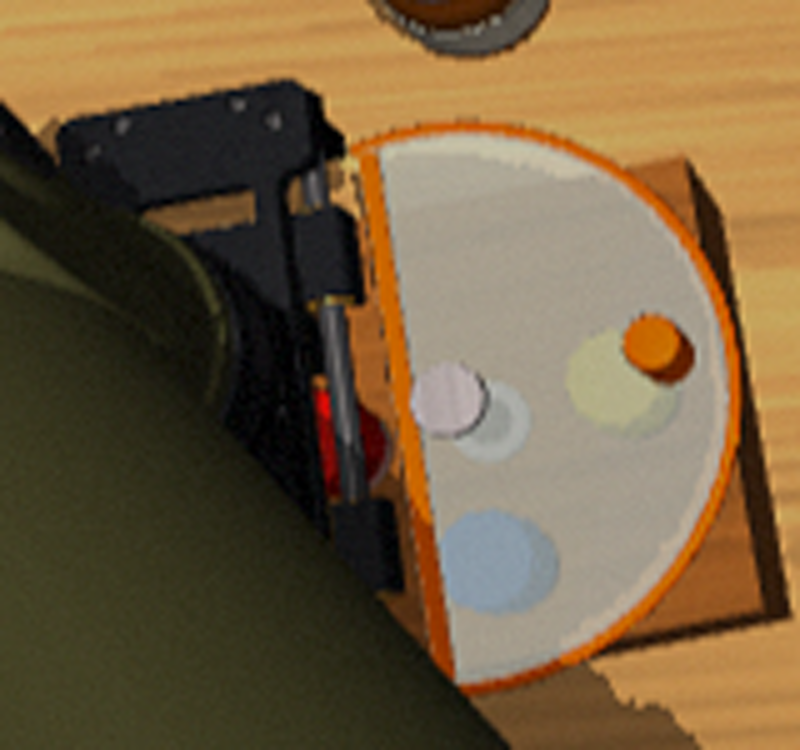

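Emit:
{"fn": "drive_tool", "kwargs": {
  "increments": [
    [[0,-0.03,0],[0,0,0]],
    [[0,0,0],[0,0,0]],
    [[0,0,0],[0,0,0]],
    [[0,0,0],[0,0,0]],
    [[0,0,0],[0,0,0]],
    [[0,0,0],[0,0,0]]
  ],
  "hand": -1,
  "squeeze": 25
}}

```text
time_s: 7.75
tool_pos: [0.5483, 0.249, 0.1131]
tool_rot: [4.8, 90.0, 10.9]
force: [0.0, 0.0, 4.0]
grip_width: 0.0314
```

Emit:
{"fn": "drive_tool", "kwargs": {
  "increments": [
    [[-0.2,0,0],[0,0,0]],
    [[-0.4,0,0],[0,0,0]],
    [[-0.5,0,0],[0,0,0]],
    [[-0.5,0,0],[0,0,0]],
    [[-0.5,0,0],[0,0,0]],
    [[-0.5,0,0],[0,0,0]],
    [[-0.6,0,0],[0,0,0]],
    [[-0.6,0,0],[0,0,0]],
    [[-0.6,0,0],[0,0,0]],
    [[-0.6,0,0],[0,0,0]]
  ]
}}

```text
time_s: 8.75
tool_pos: [0.5476, 0.2488, 0.3146]
tool_rot: [1.1, 90.0, 7.2]
force: [0.6, 0.0, -1.0]
grip_width: 0.0317
```

```bash
python3 - <<'E'
from h import *
from cell import env
p,R,o=cur();print(p,np.degrees(np.arctan2(*R.as_matrix()[1::-1,2])),o["force"].round(1),o["qpos"].round(1))
c=env.read_camera("scene");cv2.imwrite("pics/e2.png",c["frame"][:,:,::-1])
E
```

```text
[0.54763253 0.24883477 0.31464945] 6.128777494452215 [ 0.6  0.  -1. ] [ 16.7  18.2 -55.5  80.4  14.9  89.1 -31.6]
```

View pics/e2.png

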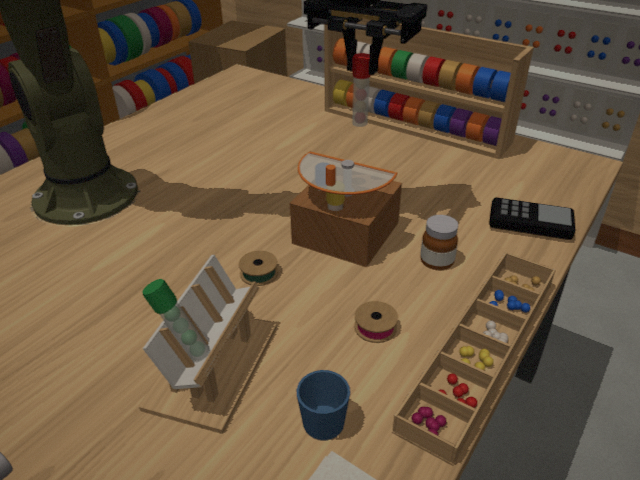

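```bash
cat >> h.py <<'E'
O=np.array([.569,-.208,.075]);CY=16.3
CR=Ro.from_euler('ZY',[CY,-25],degrees=True)
def tcp(x,y,z): return O+CR.apply([x,y,z+.098])
E
python3 - <<'E'
from h import *
p,R,o=cur()
q=tcp(.020,.045,.11);print(q)
rows(p,R,lin(p,R,q,down(CY,25),12))
E
```

```text
[ 0.48939628 -0.18439325  0.27196438]
end [ 0.4896 -0.1844  0.2719]
[[0.09, -0.89, -0.22], [-0.007, -0.017, 0.001]]
[[0.09, -0.88, -0.24], [-0.007, -0.017, 0.002]]
[[0.07, -0.88, -0.25], [-0.007, -0.017, 0.001]]
[[0.06, -0.88, -0.27], [-0.007, -0.017, 0.002]]
[[0.05, -0.87, -0.28], [-0.007, -0.017, 0.001]]
[[0.04, -0.87, -0.3], [-0.007, -0.017, 0.002]]
[[0.02, -0.86, -0.31], [-0.007, -0.017, 0.001]]
[[0.01, -0.86, -0.32], [-0.007, -0.017, 0.002]]
[[-0.01, -0.86, -0.34], [-0.007, -0.018, 0.001]]
[[-0.02, -0.85, -0.34], [-0.007, -0.017, 0.002]]
[[-0.04, -0.84, -0.36], [-0.007, -0.017, 0.001]]
[[-0.05, -0.84, -0.37], [-0.007, -0.017, 0.002]] 
maxd 36.992972305560954 maxw 2.320689552697646
```

Emit:
{"fn": "drive_tool", "kwargs": {
  "increments": [
    [[0,-0.5,-0.12],[-0.007,-0.017,0]],
    [[0,-0.88,-0.24],[-0.007,-0.017,0.002]],
    [[0,-0.88,-0.25],[-0.007,-0.017,0.001]],
    [[0.06,-0.88,-0.27],[-0.007,-0.017,0.002]],
    [[0.05,-0.87,-0.28],[-0.007,-0.017,0.001]],
    [[0.04,-0.87,-0.3],[-0.007,-0.017,0.002]],
    [[0.02,-0.86,-0.31],[-0.007,-0.017,0.001]],
    [[0.01,-0.86,-0.32],[-0.007,-0.017,0.002]],
    [[0,-0.86,-0.34],[-0.007,-0.017,0.001]],
    [[0,-0.85,-0.34],[-0.007,-0.017,0.002]]
  ]
}}

```text
time_s: 9.8
tool_pos: [0.5001, -0.0983, 0.285]
tool_rot: [0.1, 69.4, 14.8]
force: [0.4, 0.1, -0.9]
grip_width: 0.0315
```

```bash
python3 - <<'E'
from h import *
p,R,o=cur();print(p,R.as_matrix().round(3).tolist(),o["qpos"].round(1))
q=tcp(.020,.045,.11)
rows(p,R,lin(p,R,q,down(CY,25),4))
E
```

```text
[ 0.50005635 -0.09831435  0.28497985] [[0.339, -0.255, 0.906], [0.09, 0.967, 0.238], [-0.936, 0.001, 0.351]] [ 47.7 -14.3 -26.6 111.1 -20.   65.8  41.3]
end [ 0.4894 -0.1846  0.2718]
[[0.01, -0.5, -0.22], [-0.003, -0.009, 0.001]]
[[-0.0, -0.51, -0.22], [-0.003, -0.01, 0.001]]
[[-0.01, -0.5, -0.22], [-0.003, -0.009, 0.002]]
[[-0.01, -0.5, -0.23], [-0.003, -0.009, 0.001]] 
maxd 22.21711052319811 maxw 1.2585706178041818
```

```bash
python3 - <<'E'
from h import *
p,R,o=cur()
q=tcp(.035,.045,.10);print(q)
rows(p,R,lin(p,R,q,down(CY,25),4))
E
```

```text
[ 0.50650078 -0.17939154  0.26924058]
end [ 0.5066 -0.1795  0.2692]
[[0.06, -0.5, -0.12], [-0.003, -0.009, 0.001]]
[[0.06, -0.5, -0.12], [-0.003, -0.01, 0.001]]
[[0.05, -0.5, -0.13], [-0.003, -0.009, 0.002]]
[[0.05, -0.5, -0.13], [-0.003, -0.009, 0.001]] 
maxd 20.76150283577757 maxw 1.2585706178041818
```

Emit:
{"fn": "drive_tool", "kwargs": {
  "increments": [
    [[0.06,-0.5,-0.12],[-0.003,-0.009,0.001]],
    [[0.06,-0.5,-0.12],[-0.003,-0.01,0.001]],
    [[0.05,-0.5,-0.13],[-0.003,-0.009,0.002]],
    [[0.05,-0.5,-0.13],[-0.003,-0.009,0.001]],
    [[0,0,0],[0,0,0]]
  ]
}}

```text
time_s: 10.3
tool_pos: [0.5058, -0.1815, 0.2676]
tool_rot: [0.4, 65.2, 16.4]
force: [-0.7, -0.3, -1.4]
grip_width: 0.0317
```

```bash
python3 - <<'E'
from h import *
from cell import env
c=env.read_camera("scene");zoom(c["frame"],105,160,305,360,4,"pics/f2.png");c=env.read_camera("top");zoom(c["frame"],345,185,525,325,4,"pics/f1.png")
p,R,o=cur();print(p,R.as_matrix().round(3).tolist(),o["qpos"].round(1),o["time_s"])
print(CR.inv().apply(p-O)-[0,0,.098], (down(CY,25).inv()*R).as_rotvec(degrees=True))
E
```

```text
[ 0.50686018 -0.17802559  0.26844728] [[0.403, -0.28, 0.872], [0.121, 0.96, 0.252], [-0.907, 0.003, 0.42]] [ 50.   -9.7 -19.3 111.4 -24.1  62.3  55.1] 10.4
[0.03532483 0.04621017 0.09897321] [0.14575693 0.13357566 0.15159562]
```

View pics/f2.png

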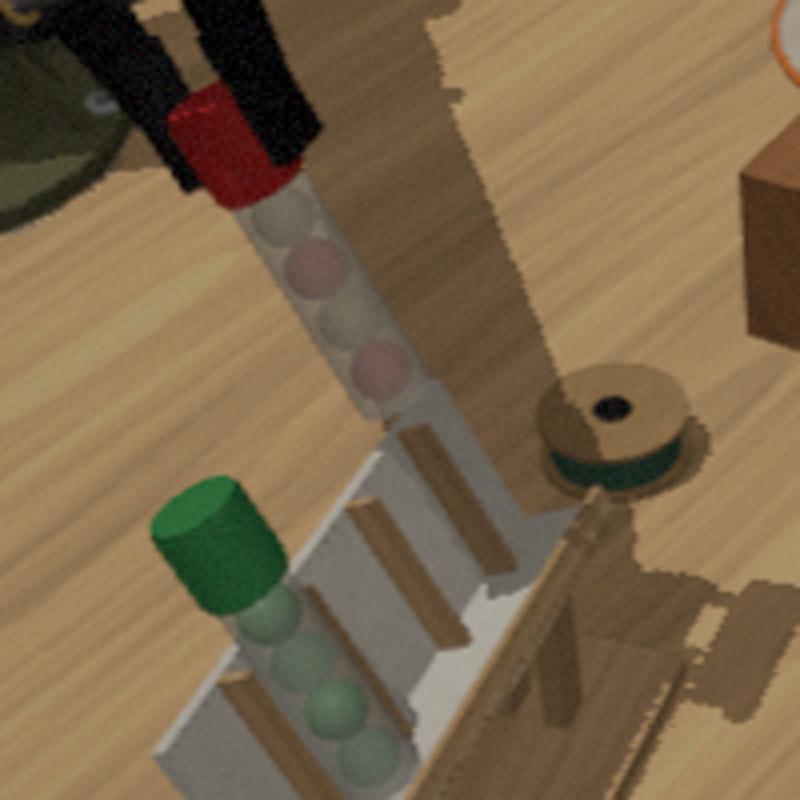

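View pics/f1.png

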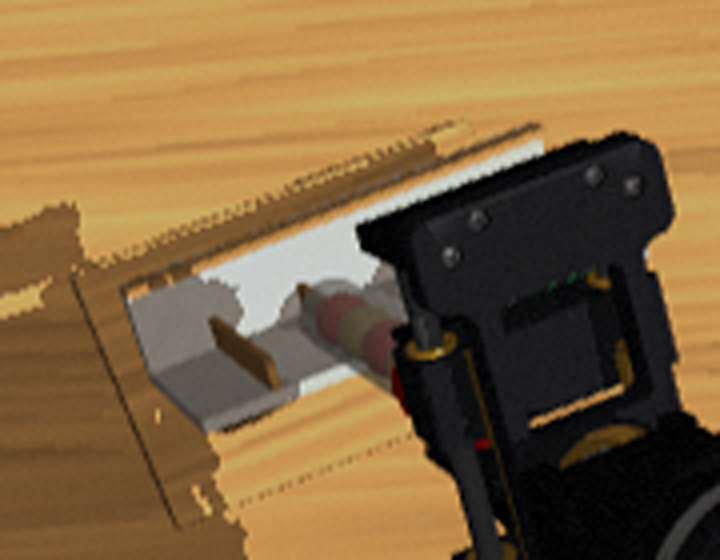

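```bash
python3 - <<'E'
from h import *
from cell import env
p,R,o=cur()
T=env.read_camera("top");S=env.read_camera("scene")
A=R.as_matrix()[:,0]
F=p+.098*A
for n,X in dict(foot=F,top=p-.027*A).items(): print(n,((proj(T,X)-(345,185))*4+1.5).round(),((proj(S,X)-(105,160))*4+1.5).round())
# ribs: y=45+-(19..), top ends z=70, x 0..14 ; predicted
for y in(.0225,.0675):
  for q in((.014,y,.07),(.014,y,0)):
    X=O+CR.apply(q);print(q,((proj(T,X)-(345,185))*4+1.5).round(),((proj(S,X)-(105,160))*4+1.5).round())
E
```

```text
foot [326. 311.] [404. 390.]
top [474. 403.] [215.  91.]
(0.014, 0.0225, 0.07) [367. 319.] [369. 504.]
(0.014, 0.0225, 0) [303. 280.] [465. 649.]
(0.014, 0.0675, 0.07) [265. 359.] [425. 426.]
(0.014, 0.0675, 0) [209. 317.] [515. 569.]
```

```bash
python3 - <<'E'
from h import *
a=cv2.imread("pics/top0.png")[:,:,::-1];b=cv2.imread("pics/scene0.png")[:,:,::-1]
zoom(a,365,250,445,300,10,"pics/g1.png");zoom(b,180,255,260,325,8.5,"pics/g2.png")
E
```

```text
(no output)
```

View pics/g1.png

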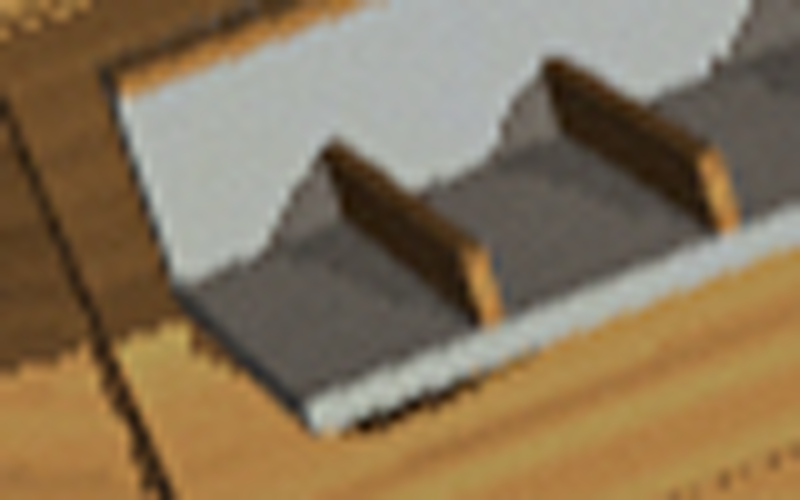

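View pics/g2.png

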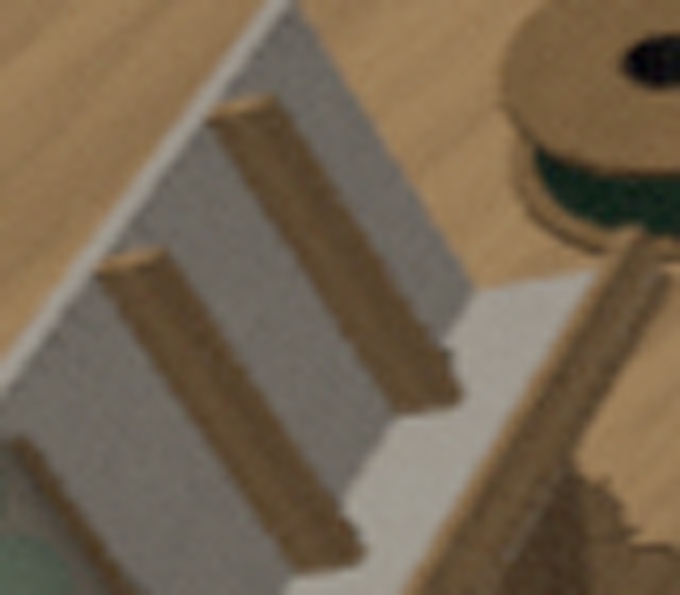

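```bash
python3 - <<'E'
from h import *
from cell import env
T=env.read_camera("top");S=env.read_camera("scene")
t=lambda x,y:(365+(x-4.5)/10,250+(y-4.5)/10);s=lambda x,y:(180+(x-3.75)/8.5,255+(y-3.75)/8.5)
for n,a,b in [("L14+70",(463,255),(278,113)),("L0-70",(500,318),(210,122)),("R14+70",(700,160),(172,263)),("R0-70",(740,222),(98,272)),("L14+0",(330,142),(462,400)),("R14+0",(550,60),(362,557)),("boardtop",(308,405),(283,2))]:
    X,e=tri(T,t(*a),S,s(*b));print(n,(CR.inv().apply(X-O)*1000).round(1),round(e*1000,1))
E
```

```text
L14+70 [12.9 67.8 66.8] 2.4
L0-70 [ 0.8 65.4 69.1] 1.5
R14+70 [13.7 26.  67.2] 3.1
R0-70 [ 1.6 23.  69.9] 1.9
L14+0 [14.5 67.1  0.6] 1.4
R14+0 [14.2 25.3  0.8] 2.0
boardtop [-1.  99.9 70.1] 0.4
```

```bash
python3 - <<'E'
from h import *
p,R,o=cur()
D=down(CY,25)
m=tcp(.018,.0455,.072)
rows(p,R,lin(p,R,m,D,4)+lin(m,D,tcp(.0175,.0455,.012),D,6))
E
```

```text
end [ 0.527  -0.1728  0.182 ]
[[0.17, -0.01, -0.11], [-0.0, -0.0, -0.0]]
[[0.17, -0.01, -0.12], [-0.0, -0.0, -0.0]]
[[0.17, -0.0, -0.11], [-0.0, -0.001, -0.001]]
[[0.17, -0.01, -0.11], [-0.0, 0.0, 0.0]]
[[0.25, -0.0, -0.0], [-0.0, 0.0, 0.0]]
[[0.25, -0.0, -0.01], [-0.0, 0.0, 0.0]]
[[0.25, -0.0, 0.0], [-0.0, 0.0, 0.0]]
[[0.25, -0.0, 0.0], [-0.0, 0.0, 0.0]]
[[0.25, -0.0, -0.0], [-0.0, 0.0, 0.0]]
[[0.25, -0.0, -0.0], [-0.0, 0.0, 0.0]] 
maxd 10.007996802557443 maxw 0.16970562748477142
```

Emit:
{"fn": "drive_tool", "kwargs": {
  "increments": [
    [[0.17,-0.01,-0.11],[0,0,0]],
    [[0.17,-0.01,-0.12],[0,0,0]],
    [[0.17,0,-0.11],[0,-0.001,-0.001]],
    [[0.17,-0.01,-0.11],[0,0,0]],
    [[0,0,0],[0,0,0]],
    [[0,0,0],[0,0,0]]
  ]
}}

```text
time_s: 11.2
tool_pos: [0.5026, -0.181, 0.2357]
tool_rot: [0.2, 65.0, 16.3]
force: [0.4, 0.4, -0.9]
grip_width: 0.0315
```

```bash
python3 - <<'E'
from h import *
from cell import env
c=env.read_camera("scene");zoom(c["frame"],105,180,285,360,4.4,"pics/k2.png");c=env.read_camera("top");zoom(c["frame"],345,185,525,325,4,"pics/k1.png")
p,R,o=cur();print(o["qpos"].round(1),o["time_s"],o["force"])
print(CR.inv().apply(p-O)-[0,0,.098], (down(CY,25).inv()*R).as_rotvec(degrees=True))
E
```

```text
[ 50.   -9.  -19.  114.6 -24.8  58.6  57.1] 11.3 [ 0.46604438  0.41775849 -0.5144712 ]
[0.01756077 0.04429904 0.07188961] [ 0.12681822 -0.03156296 -0.04058848]
```

View pics/k2.png

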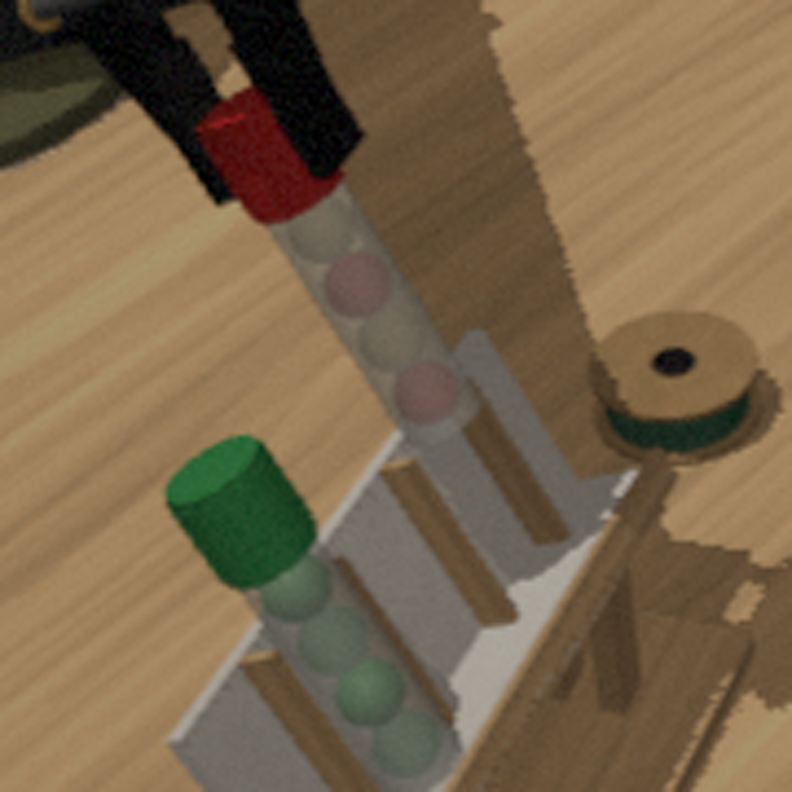

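View pics/k1.png

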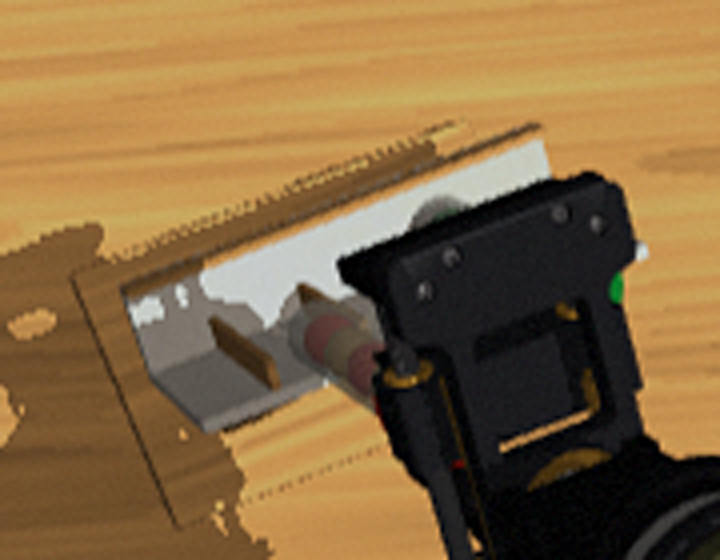

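Emit:
{"fn": "drive_tool", "kwargs": {
  "increments": [
    [[0.2,0.02,0],[0,0,0]],
    [[0.2,0,0],[0,0,0]],
    [[0.2,0,0],[0,0,0]],
    [[0.2,0,0],[0,0,0]],
    [[0.2,0,0],[0,0,0]],
    [[0.2,0,0],[0,0,0]],
    [[0.2,0,0],[0,0,0]],
    [[0.15,0,0],[0,0,0]],
    [[0,0,0],[0,0,0]]
  ]
}}

```text
time_s: 12.2
tool_pos: [0.5273, -0.1724, 0.1787]
tool_rot: [0.3, 65.1, 16.5]
force: [0.7, 0.9, -0.9]
grip_width: 0.0314
```

```bash
python3 - <<'E'
from h import *
from cell import env
c=env.read_camera("scene");zoom(c["frame"],105,200,285,380,4.4,"pics/l2.png");c=env.read_camera("top");zoom(c["frame"],345,185,525,325,4,"pics/l1.png")
p,R,o=cur();print(o["qpos"].round(1),o["time_s"],o["force"])
print(CR.inv().apply(p-O)-[0,0,.098], (down(CY,25).inv()*R).as_rotvec(degrees=True))
E
```

```text
[ 48.6  -4.  -21.3 117.  -24.   50.5  56. ] 12.3 [ 0.07108258 -1.16189602 -0.42630116]
[0.01716174 0.04524483 0.00957768] [ 0.1392579  0.0016825 -0.0092325]
```

View pics/l2.png

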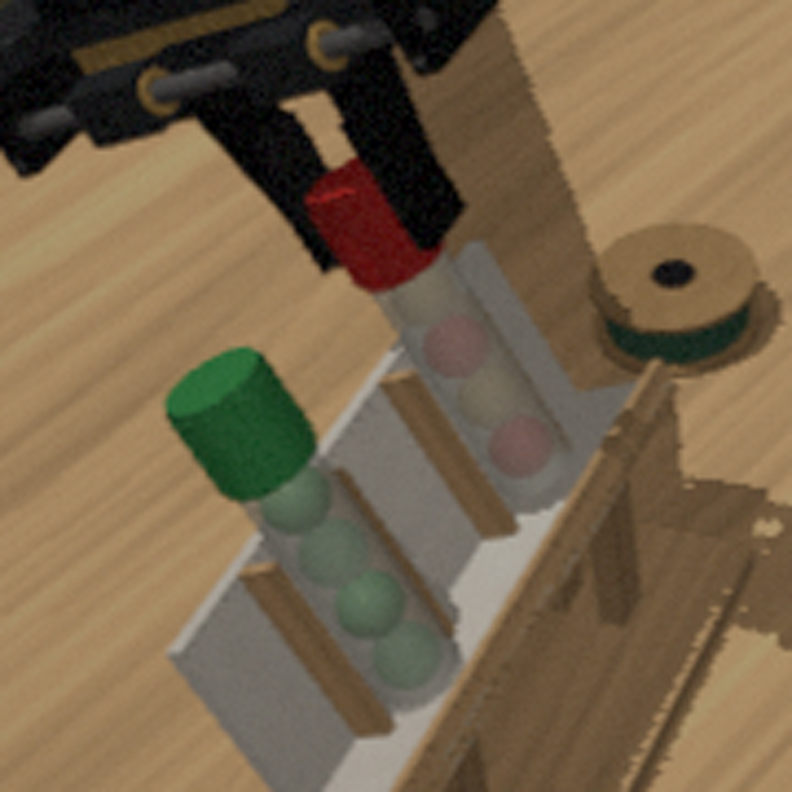

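View pics/l1.png

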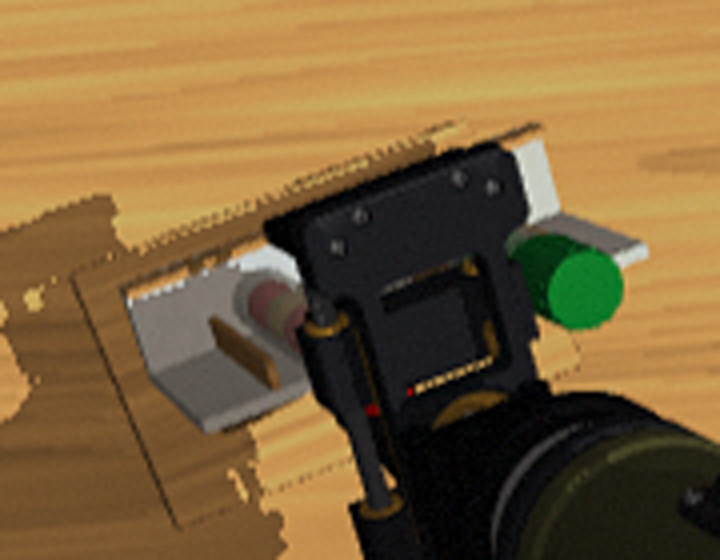

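Emit:
{"fn": "drive_tool", "kwargs": {
  "increments": [
    [[0.07,0,0],[0,0,0]],
    [[0.07,0,0],[0,0,0]],
    [[0.05,0,0],[0,0,0]],
    [[0,0,0],[0,0,0]]
  ]
}}

```text
time_s: 12.7
tool_pos: [0.5306, -0.1719, 0.1726]
tool_rot: [0.1, 65.0, 16.3]
force: [-0.8, 0.2, -1.7]
grip_width: 0.0311
```

Emit:
{"fn": "drive_tool", "kwargs": {
  "increments": [
    [[0.025,0,0],[0,0,0]],
    [[0,0,0],[0,0,0]]
  ]
}}

```text
time_s: 12.9
tool_pos: [0.531, -0.1719, 0.1719]
tool_rot: [0.1, 65.0, 16.3]
force: [0.3, -0.6, -1.6]
grip_width: 0.0314
```

Emit:
{"fn": "drive_tool", "kwargs": {
  "increments": [
    [[0.025,0,0],[0,0,0]],
    [[0,0,0],[0,0,0]]
  ]
}}

```text
time_s: 13.1
tool_pos: [0.5315, -0.1721, 0.1714]
tool_rot: [0.0, 65.0, 16.2]
force: [-1.6, -0.2, 1.6]
grip_width: 0.0314
```

Emit:
{"fn": "drive_tool", "kwargs": {
  "increments": [
    [[0.02,0,-0.03],[0,0,0]],
    [[0,0,0],[0,0,0]],
    [[0,0,0],[0,0,0]]
  ]
}}

```text
time_s: 13.4
tool_pos: [0.5314, -0.1725, 0.1712]
tool_rot: [-0.1, 64.9, 16.1]
force: [-2.2, -0.4, 5.7]
grip_width: 0.0314
```

```bash
python3 - <<'E'
from h import *
from cell import env
p,R,o=cur();print(o["time_s"],o["force"],R.inv().apply(o["force"]))
print(CR.inv().apply(p-O)-[0,0,.098], (down(CY,25).inv()*R).as_rotvec(degrees=True))
E
```

```text
13.4 [-2.21110783 -0.40917734  5.65001988] [-6.06587645  0.21781567  0.36992954]
[0.01697713 0.04458636 0.00023178] [ 0.13070845 -0.09554248 -0.10268186]
```

Emit:
{"fn": "drive_tool", "kwargs": {
  "increments": [
    [[0,0,-0.03],[0,0,0]],
    [[0,0,0],[0,0,0]],
    [[0,0,0],[0,0,0]]
  ]
}}

```text
time_s: 13.7
tool_pos: [0.531, -0.1726, 0.171]
tool_rot: [-0.1, 64.8, 16.0]
force: [-0.8, 0.4, 5.2]
grip_width: 0.0314
```

```bash
python3 - <<'E'
from h import *
from cell import env
p,R,o=cur();print(o["time_s"],o["force"],R.inv().apply(o["force"]))
print(CR.inv().apply(p-O)-[0,0,.098], (down(CY,25).inv()*R).as_rotvec(degrees=True))
E
```

```text
13.7 [-0.77014555  0.42348912  5.17322804] [-4.94714832  0.61627182  1.63728071]
[0.01655398 0.04466439 0.00019474] [ 0.12191833 -0.16797091 -0.11368322]
```

Emit:
{"fn": "drive_tool", "kwargs": {
  "increments": [
    [[-0.015,0,-0.05],[0,0,0]],
    [[0,0,0],[0,0,0]],
    [[0,0,0],[0,0,0]]
  ]
}}

```text
time_s: 14.0
tool_pos: [0.5284, -0.1731, 0.1698]
tool_rot: [-0.0, 64.9, 16.1]
force: [-0.1, 0.3, 3.7]
grip_width: 0.0313
```

```bash
python3 - <<'E'
from h import *
from cell import env
p,R,o=cur();print(o["time_s"],o["force"],R.inv().apply(o["force"]))
print(CR.inv().apply(p-O)-[0,0,.098], (down(CY,25).inv()*R).as_rotvec(degrees=True))
c=env.read_camera("scene");zoom(c["frame"],105,200,285,380,4.4,"pics/m2.png");c=env.read_camera("top");zoom(c["frame"],345,185,525,325,4,"pics/m1.png")
E
```

```text
14.0 [-0.05357318  0.26576015  3.71461883] [-3.35479557  0.26958269  1.59516878]
[0.01356768 0.04488691 0.00022047] [ 0.13980075 -0.08472154 -0.0754392 ]
```

View pics/m2.png

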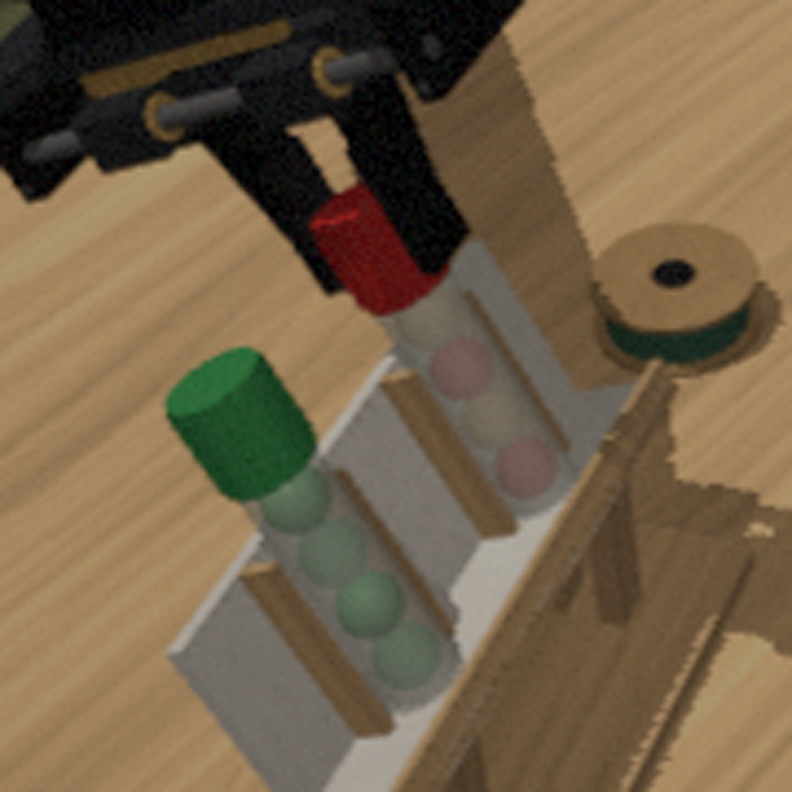

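View pics/m1.png

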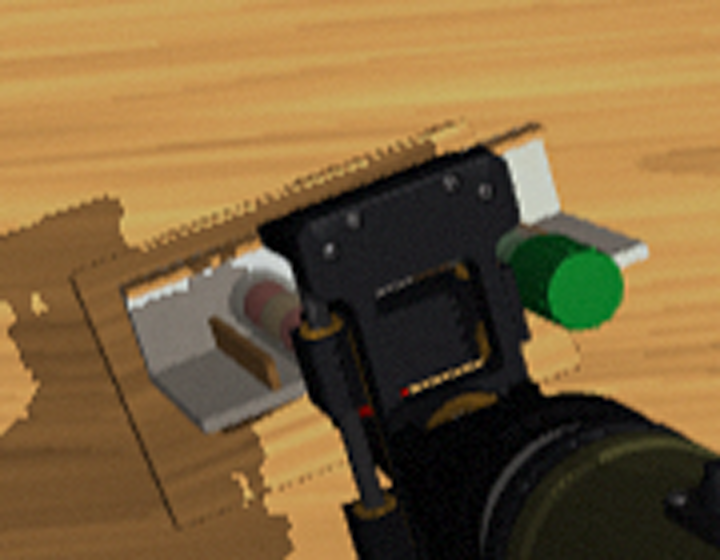

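Emit:
{"fn": "drive_tool", "kwargs": {
  "increments": [
    [[0,0,0],[0,0,0]],
    [[0,0,0],[0,0,0]],
    [[0,0,0],[0,0,0]],
    [[0,0,0],[0,0,0]],
    [[0,0,0],[0,0,0]]
  ],
  "hand": 0.1
}}

```text
time_s: 14.6
tool_pos: [0.5274, -0.1728, 0.1686]
tool_rot: [0.2, 65.0, 16.3]
force: [-0.9, 1.7, -0.2]
grip_width: 0.0472
```

```bash
python3 - <<'E'
from h import *
from cell import env
p,R,o=cur();print(o["time_s"],o["force"],o["grip_width"])
c=env.read_camera("scene");zoom(c["frame"],105,200,285,380,4.4,"pics/n2.png")
E
```

```text
14.6 [-0.88814132  1.73947395 -0.24562284] 0.047244358001324704
```

View pics/n2.png

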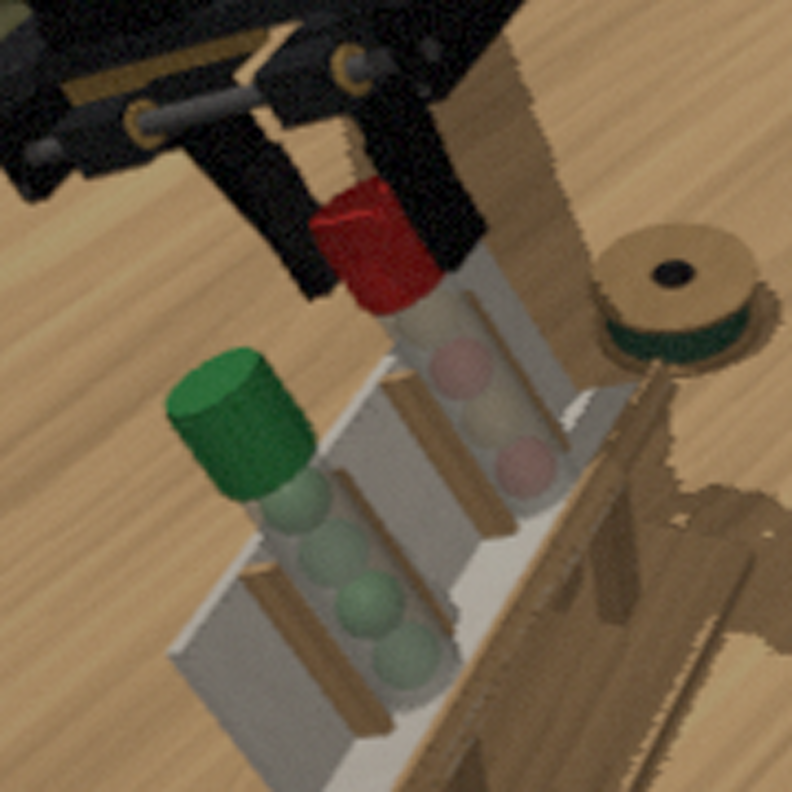

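Released; the tube has not moved. Retreat up the tube's axis, then straight up.

Emit:
{"fn": "drive_tool", "kwargs": {
  "increments": [
    [[-0.15,0,0],[0,0,0]],
    [[-0.2,0,0],[0,0,0]],
    [[-0.25,0,0],[0,0,0]],
    [[-0.25,0,0],[0,0,0]],
    [[-0.3,0,0],[0,0,0]],
    [[-0.3,0,0],[0,0,0]],
    [[-0.4,0,0.2],[0,0,0]],
    [[-0.4,0,0.2],[0,0,0]],
    [[-0.5,0,0.25],[0,0,0]],
    [[0,0,0],[0,0,0]]
  ]
}}

```text
time_s: 15.65
tool_pos: [0.5072, -0.1803, 0.2841]
tool_rot: [-0.6, 64.7, 15.6]
force: [-0.2, -0.1, 0.6]
grip_width: 0.048
```

```bash
python3 - <<'E'
from h import *
from cell import env
p,R,o=cur();print(p,o["time_s"],o["force"],o["qpos"].round(1))
c=env.read_camera("scene");cv2.imwrite("pics/o2.png",c["frame"][:,:,::-1])
E
```

```text
[ 0.50718985 -0.18031918  0.28414307] 15.65 [-0.20682705 -0.13324156  0.56343321] [ 50.3 -10.4 -19.  110.3 -24.1  63.6  55. ]
```

View pics/o2.png

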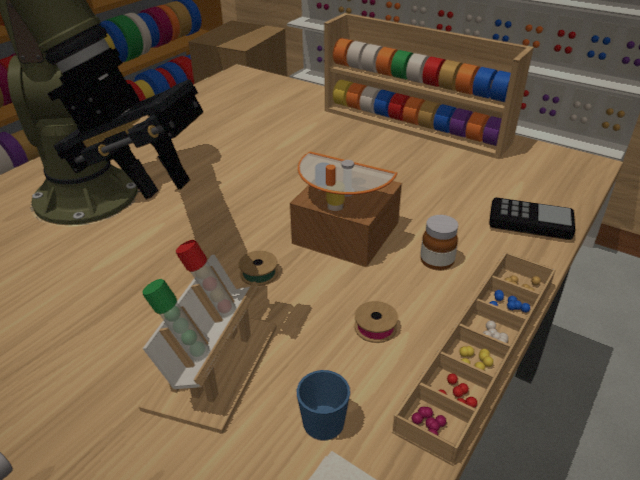

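Emit:
{"fn": "drive_tool", "kwargs": {
  "increments": [
    [[-0.4,0.7,0.2],[0,0.02,0]],
    [[-0.4,0.9,0.2],[0,0.02,0]],
    [[-0.2,0.9,0.2],[0,0.02,0]],
    [[0,0.9,0.1],[0,0.02,0]],
    [[0,0.9,0.1],[0,0.02,0]],
    [[0,0.7,0],[0,0.02,0]],
    [[0,0,0],[0,0,0]],
    [[0,0,0],[0,0,0]]
  ]
}}

```text
time_s: 16.5
tool_pos: [0.4632, 0.0168, 0.3274]
tool_rot: [0.1, 79.5, 16.4]
force: [-0.2, -0.2, -0.3]
grip_width: 0.0479
```

```bash
python3 - <<'E'
from h import *
from cell import env
p,R,o=cur();print(p,o["time_s"],o["force"],o["qpos"].round(1))
S=env.read_camera("scene");zoom(S["frame"],125,220,285,360,5,"pics/q2.png");T=env.read_camera("top");cv2.imwrite("pics/q1.png",T["frame"][:,:,::-1])
X=lambda q:O+CR.apply(q)
for y in(.045,-.045):print((proj(S,X([.014,y,.125]))-(125,220))*5+2,(proj(S,X([.014,y,0]))-(125,220))*5+2,proj(T,X([.014,y,.125])))
for n,c in(("S",S),("T",T)):
  for lo,hi in(((0,180,60),(4,255,255)),((55,150,60),(75,255,255))):
    m=cv2.inRange(cv2.cvtColor(c["frame"],cv2.COLOR_RGB2HSV),lo,hi)
    print(n,[cv2.boundingRect(k) for k in cv2.findContours(m,0,1)[0] if cv2.contourArea(k)>100])
E
```

```text
[0.46318501 0.01681017 0.32744394] 16.5 [-0.20051557 -0.1747107  -0.26313472] [ 40.5 -16.2 -34.6 104.6 -13.4  79.2  23.9]
[299.12931625 129.76597203] [513.20218289 460.19333624] [437.38737605 278.80853715]
[131.64761518 333.25621833] [375.31359189 677.54236749] [491.33813543 257.50133891]
S [(453, 383, 15, 14), (176, 240, 30, 31), (389, 93, 20, 27), (119, 80, 28, 30), (179, 63, 15, 22), (423, 57, 22, 29)]
S [(143, 280, 32, 33)]
T [(420, 264, 28, 25)]
T [(482, 246, 19, 21)]
```

View pics/q2.png

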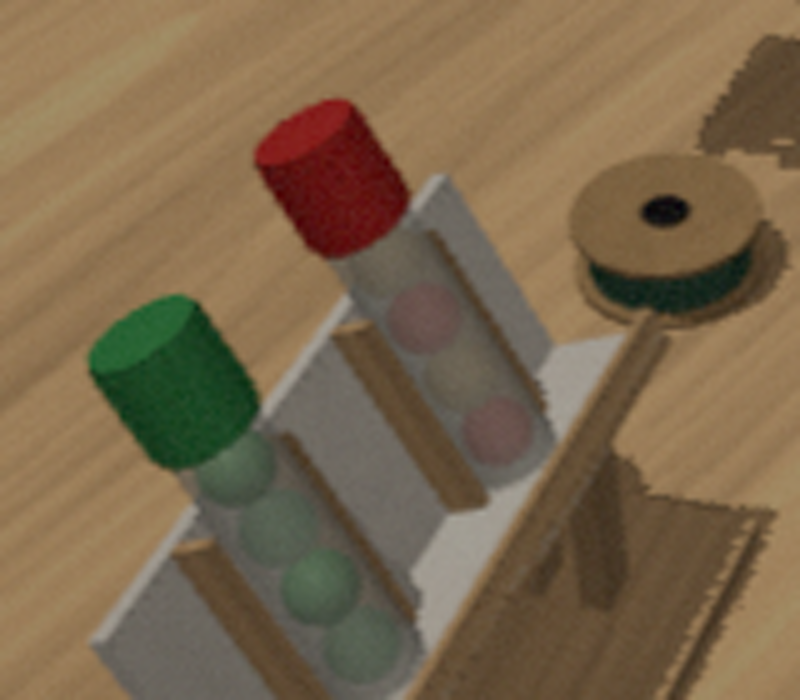

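View pics/q1.png

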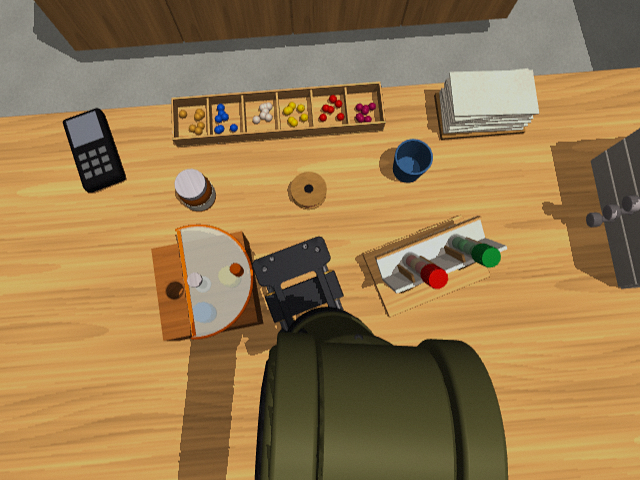

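```bash
python3 -c "
from cell import env
print(env.sign_off())"
```

```text
the job is handed in; nothing more can be done
None
```

The red tube is standing in the free channel of the display, foot down on the ledge, and the job was handed in at about 16.6 s.

- **Cover:** I pushed the orange post anticlockwise by about 73°. The straight edge then faced 96.9°, with the red tube at 96.7° (top camera). The scene camera gave 97.4° from the edge and 96.0° from the post, so the two differ by about 1.4°.
- **Placing:** I lifted the tube straight up, tilted it 25° and lowered it until the ledge pushed back with about 6 N. I then moved it back against the board and let go. The arm put the foot at about x = 13.6, y = 44.9, z = 0.2 mm of the cradle, against a target of 14, 45, 0.
- **Last pictures:** The red tube lies in its channel parallel to the green one. The blue, yellow and green tubes and the counter items look unmoved, and the arm is clear of everything.
- **Limits and disagreements:** The two cameras disagreed by about 2–3 mm, and up to 5 mm on some display points, so I used averages. The highest contact force I saw was about 6 N.

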